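# Stack boxes on the sloping rack

### The arm

A 6-joint arm with a two-finger parallel gripper is mounted at the origin on a cart in front of the work surface, level with it; the furniture and walls round the work are solid. World frame = base frame: x ahead of the robot, y to its left, z up, the work surface at z = 0. Lengths are in m, angles in rad, forces in N, time in s.
With the tool pointing down it reaches from about 0.25 to 0.8 m from the base axis. Payload 3.9 kg.
Tool frame: the origin (TCP) lies on the centre line of the jaws, within the pads' length; the fingertips stand robot.tips_ahead ahead of it and the grasp point (between the pads) lies 2 mm behind it (robot.tips_ahead is the distance from the TCP to the fingertips, in m); z points along the fingers, y is the line along which they close (so a half turn about z gives the same grasp; the last joint's range is limited). The gripper opens to 85 mm and grips with 20 to 120 N. Pads are 22 mm wide; open, the fingers measure 114 mm over their backs; the gripper's body (76 mm by 85 mm) begins 54 mm behind the grasp point. The pads swing forward as they close: fully open they stand 13 mm farther back than shut.
Start: joints at [-1.251, 0.26, -0.138, 1.173, 0, 1.571], TCP at [0.165, -0.498, 0.228] pointing down, gripper open.
Joint ranges: [-2.78, 2.78], [-0.83, 1.72], [-1.28, 1.37], [-1.9, 2.12], [-1.57, 1.48], [-3.14, 3.14]. Speed limits (rad/s): [2.57, 2.57, 3.14, 3.14, 3.14, 3.14].

### API

Orientations are given as a rotation vector (axis times angle).
In Python, from plant import observe, optics, robot gives the robot as it stands.
- The arm moves only by the tool apply_moves, never from a script. Its argument "deltas" is a list of rows, each an object with "slide": the shift along the tool's x, y, z in m, a list of three; "dr": the turn, a rotation vector about the tool's x, y, z in rad, a list of three; "fingers": the finger opening in m, from 0 to 0.0854. In form: [{"slide": [tx, ty, tz], "dr": [rx, ry, rz], "fingers": fingers}, ...]. A call has 1 to 8 rows; each row shifts and turns the commanded pose from where the row before left it, along the tool's axes as they then stand; what a row does not reach is not made up. A row lasts 1/12 s, in which the tool goes at most 41.7 mm and 7.16 degrees, less where a joint would pass 70% of its speed; a pose out of reach is approached as far as the arm can. A call is refused whole if a number of a shift passes 0.0417 or a number of a turn 0.125, either way. A call with a gripper value outside its range is refused whole. The fingers move at their own pace and stop on an object; the grip force is fixed at half the most. Time passes only in rows, so rows that do not move let the fingers close. It gives the time, the measured TCP pose, the force, the opening and the grip force at its end, in the units of the state.
- observe(): the state, without advancing time (a new reading comes with each control period).
- optics.camera(name): name is "side" or "top"; returns the picture (400x640x3 uint8, blue, green, red); there is no depth.
- optics.calibration(name): a dict with "fov_y" (degrees; the focal length in pixels is half the picture's height over the tangent of half this angle, whatever the lens; pixels are square), "cx", "cy" (the principal point, pixels), "k1" (the pictures are not rectified: a ray, as slopes to the right and down, at radius r is drawn at 1 + k1 r^2 times it, then the intrinsics apply), "view" (4x4, takes a point from world to camera coordinates). Camera axes: x right, y down, z forward; pixel columns grow to the right and rows downward; lengths in m; the calibration is good to about 2 mm. A picture is of the moment at which its call begins. calibration takes no time and is no camera call.
- robot.job_done(): hands the job in; it is judged then, once.
Trained networks look in the newest picture that a camera, given by its name, has taken for a name from the list of things; names that differ only in an ending like _2 or _b are one class to them, and where a whole thing is asked for, a point or a joint stands for the part that bears it (a point fixed in the world has none). Each returns a list of dicts, best first, with "p" (0 to 1); they miss things now and then, are a little off and sometimes report something else, mostly with a low value. They report only what shows in the picture. A call takes as long as a camera call.
- optics.trace(camera, label): "region" (400x640 bool, what is visible of it) and "extent" ([left, top, right, bottom] in pixels, round what is visible of it).
The state is a dict: "time": time; "joints": joint angles; "qd": joint speeds; "joint_torque": joint torques, N m; "eef_pos": TCP position; "tool_rot": TCP orientation; "contact_force": force on the tool from outside, world axes, zero at the start; "wrist_torque": the same for the moment, N m; "opening": finger opening in m; "grasp_force": force on a finger pad.
Only numpy, scipy, OpenCV 4.12 (cv2) and the standard library are available. Lean on these libraries where they do the work, as an engineer would, in place of code of your own. Each camera call takes 0.05 s, during which the arm holds its last target. There are 200 camera calls.

### The job

Draw the rack's side gate fully open, then stack every loose flat aluminium box on the pile that already stands on the sloping rack, one on top of another, each lying flat with its lower short end against the two backstop posts and its sides in line with the pile. The height of the pile is not known, so lower each box gently until you feel it touch and only then let go; never drop or ram one. Finally set the steel weight on top of the last box, lengthways along it and grip upward, and slide the gate fully shut again, leaving boxes and weight in place.

Things in the scene. Friction and masses are not known exactly. Their poses are not given: they have to be found in the camera images.
- deck: sloping aluminium deck of the fixed rack, 140 x 90 mm, 15 degrees, rising away from the robot. Origin on its upper face at the low end, midway across, at the inner face of the backstop; x up the slope, y across, z square to the deck. Backstop: two posts at x < 0, 8 mm thick, 16 mm wide, centred at y = +20 and -20 mm, 100 mm tall along z. The side gate is on the +y side
- pile_foot (a point): point on the deck under the middle of the fixed pile of grey plates (100 x 60 mm, x = 0 to 100, y = -30 to 30 mm of the deck). The top of the pile is parallel to the deck, 20 to 46 mm above it; its height differs each time and is not reported. A box in place has its centre straight above this point along the deck's z. Friction holds a box on the slope: it does not slide to the backstop by itself
- gate (a joint): side gate of the rack, sliding level along the rack's +y: 0 m shut (0 to 0.012 at the start), 0.06 fully open. Stays where it is left; moves with about 3 N. Its cheek is 70 mm long, 6 mm thick, 65 mm high above the deck; shut, its inner face is 34 mm from the deck's middle line (4 mm clear of the boxes), so a finger has no room beside the pile until it is open
- gate_post (a point): upright black round post, 18 mm in diameter and 55 mm tall, by which the gate is moved; point on its axis 20 mm below its top, 56 mm above the bench. It stands 32 mm outward (rack +y) of the outer face of the cheek. The point's y is the rack's y, along which the gate slides (it opens towards +y); its z is up
- box1: flat diecast aluminium box, 100 (x) x 60 (y) x 16 (z) mm, about 0.15 kg, lying on the bench at the start; on the pile it may lie either way up and either end first. Origin at its centre, x along its length, z through its thickness. Three or four of the four boxes are present; an absent one has no pose
- box2: flat diecast aluminium box, 100 (x) x 60 (y) x 16 (z) mm, about 0.15 kg, lying on the bench at the start; on the pile it may lie either way up and either end first. Origin at its centre, x along its length, z through its thickness. Three or four of the four boxes are present; an absent one has no pose
- box3: flat diecast aluminium box, 100 (x) x 60 (y) x 16 (z) mm, about 0.15 kg, lying on the bench at the start; on the pile it may lie either way up and either end first. Origin at its centre, x along its length, z through its thickness. Three or four of the four boxes are present; an absent one has no pose
- box4: flat diecast aluminium box, 100 (x) x 60 (y) x 16 (z) mm, about 0.15 kg, lying on the bench at the start; on the pile it may lie either way up and either end first. Origin at its centre, x along its length, z through its thickness. Three or four of the four boxes are present; an absent one has no pose
- weight: hold-down weight of about 0.4 kg: a steel slab 90 (x) x 56 (y) x 16 mm with a black upright grip 50 (x) x 22 (y) mm on its middle; 56 mm high in all. Origin in the middle of the grip, 36 mm above the underside and 20 mm below the top of the grip; x along its length, z up

How it is judged:
By the outcome, as a careful person would: the job done as asked, in the order asked, and still so for the second after the job is handed in, with the robot touching nothing.
Of box1, box2, box3, box4 only 3 to 4 are there at a start; the rules pass over those that are not, and their reading is None.
At some moment in a run one of weight may be knocked a few centimetres aside while the robot is not near it.
It also fails if it takes over 210 s, if anything falls off the work surface, if the arm or the gripper's body presses on something with over 40 N, if the wrist force passes 120 N, or if a joint passes its speed limit or range.

## Working session

There is one attempt and no reset: what is moved stays moved. The work goes in short steps, Python scripts to look and compute and a tool call to move; the robot and the scene stay as the last step left them, time stands still between calls to the robot, and variables do not carry over. Pictures are saved under pics/ and viewed, at most 14 in all, crops included, and the job is handed in when it is done.

Besides the shell and the picture viewer there is one more tool, called after ">>>" as name(argument=value, ...) on one line, values as JSON. apply_moves: Moves the arm, as the interface text tells. Its arguments: {"type":"object","properties":{"deltas":{"type":"array","items":{"type":"object","properties":{"slide":{"type":"array","items":{"type":"number"}},"dr":{"type":"array","items":{"type":"number"}},"fingers":{"type":"number"}}}}},"required":["deltas"]}

```bash
ls; mkdir -p pics
python3 - <<'E'
from plant import observe, optics, robot
import cv2, numpy as np
print(observe()); print(robot.tips_ahead, [a for a in dir(robot) if a[0]!='_'])
for c in ("side","top"):
    im=optics.camera(c); cv2.imwrite(f"pics/{c}0.png",im); print(c,optics.calibration(c))
    for l in ("deck","gate","gate_post","box1","weight","pile_foot"):
        try:
            r=optics.trace(c,l)
            print(c,l,[(round(d['p'],2),d['extent'],int(d['region'].sum())) for d in r])
        except Exception as e: print(c,l,e)
E
```

```text
pics
{'time': 0.0, 'joints': array([-1.25103968e+00,  2.60635546e-01, -1.39391082e-01,  1.17272980e+00,
        2.00838421e-05,  1.57081467e+00]), 'qd': array([-0.0005713 ,  0.00038705,  0.00100037, -0.00071322, -0.00061578,
        0.00138839]), 'joint_torque': array([-8.43947255e-04, -4.05671811e+01,  2.53924584e+01,  1.86177157e-02,
       -1.38402861e-04, -1.65733368e-06]), 'eef_pos': array([ 0.16480843, -0.49771053,  0.22718203]), 'tool_rot': array([-3.09961784e+00, -4.99798495e-01,  4.58757339e-04]), 'contact_force': array([0.52549356, 0.36762308, 0.1598242 ]), 'wrist_torque': array([-0.04613431,  0.04731129,  0.06336758]), 'grasp_force': 0.0, 'opening': 0.08545449843315552}
0.017 ['IKError', 'job_done', 'tips_ahead']
side {'fov_y': 42.759611023841984, 'cx': 319.4796544882426, 'cy': 193.9967819311052, 'k1': -0.1318655158041801, 'view': array([[ 9.99094583e-01, -4.25411263e-02,  5.16762816e-04,
        -4.83187033e-01],
       [-2.46022455e-02, -5.87617487e-01, -8.08764748e-01,
         6.56733943e-02],
       [ 3.47094221e-02,  8.08019765e-01, -5.88132056e-01,
         1.686883
[... 728 characters left out ...]
 0.03157333],
       [-0.92608899,  0.15207   , -0.34530261,  0.47888068],
       [ 0.34238691, -0.04580563, -0.93844182,  1.75178711],
       [ 0.        ,  0.        ,  0.        ,  1.        ]])}
top deck [(0.68, [253.9, 165.5, 288.5, 207.8], 877)]
top gate [(0.84, [243.8, 186.1, 260.7, 202.5], 246)]
top gate_post [(0.65, [201.9, 194.0, 214.1, 219.0], 389), (0.58, [242.2, 184.8, 265.2, 202.6], 302)]
top box1 [(0.87, [246.3, 222.3, 266.6, 249.5], 449), (0.78, [419.4, 170.4, 439.0, 192.6], 402), (0.75, [201.0, 196.5, 215.4, 218.7], 389), (0.64, [271.4, 212.4, 292.3, 240.2], 412)]
top weight [(0.65, [212.5, 229.0, 230.9, 253.2], 367)]
top pile_foot [(0.92, [255.9, 165.7, 289.3, 204.5], 908)]
```

Run:
```python
import cv2
a=cv2.imread("pics/top0.png"); b=cv2.imread("pics/side0.png")
cv2.imwrite("pics/topc.png",cv2.resize(a[140:270,180:340],None,fx=4.6,fy=4.6,interpolation=cv2.INTER_CUBIC))
cv2.imwrite("pics/sidec.png",cv2.resize(b[125:215,250:390],None,fx=5.5,fy=5.5,interpolation=cv2.INTER_CUBIC))
```

```text
(no output)
```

View pics/top0.png

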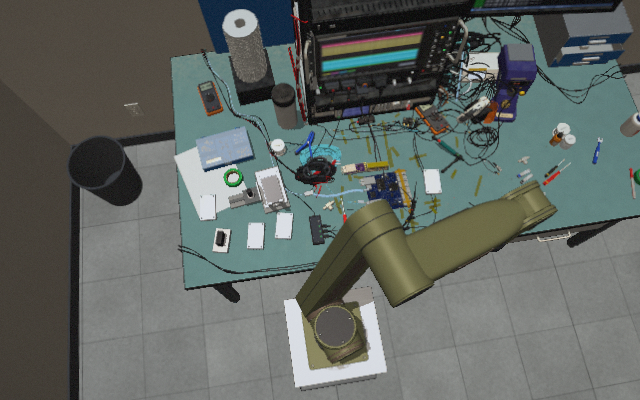

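View pics/topc.png

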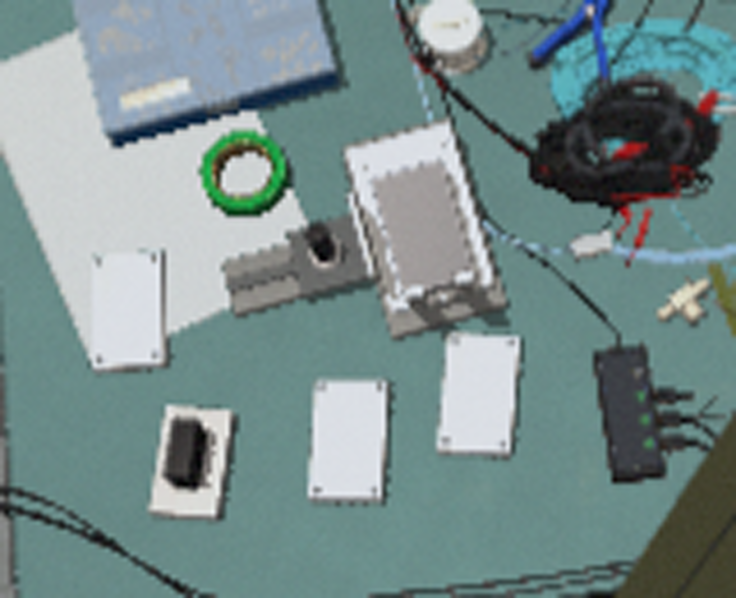

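View pics/sidec.png

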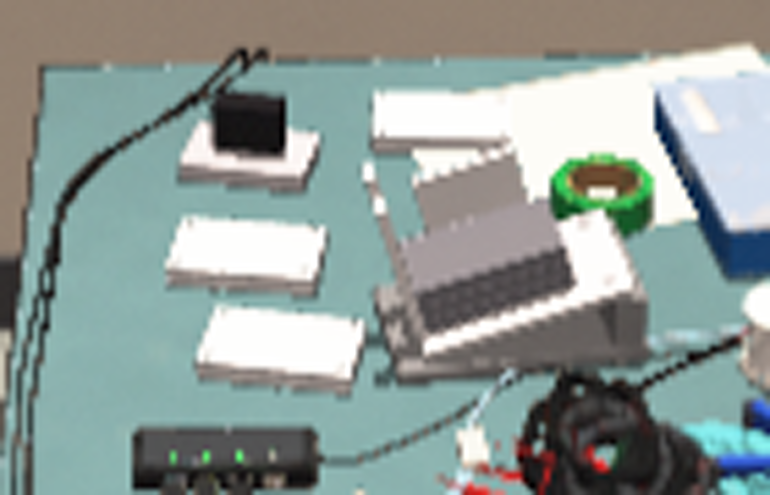

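The top picture shows four boxes at about (207,207), (256,236), (284,226), (432,181), the weight at (221,240), the rack at (271,188) and the gate post at (250,192). I'll zoom in on the rack and fit the boxes.

```bash
cat > h.py <<'E'
from plant import observe, optics, robot
import cv2, numpy as np
from scipy.spatial.transform import Rotation as R
from scipy.optimize import minimize, least_squares
CAL={c:optics.calibration(c) for c in("side","top")}
def proj(c,P):
    k=CAL[c]; P=np.atleast_2d(P); q=P@k["view"][:3,:3].T+k["view"][:3,3]
    s=q[:,:2]/q[:,2:]; s=s*(1+k["k1"]*(s**2).sum(1,keepdims=True))
    return s*(200/np.tan(np.radians(k["fov_y"]/2)))+[k["cx"],k["cy"]]
def ray(c,uv):
    k=CAL[c]; d=(np.array(uv,float)-[k["cx"],k["cy"]])/(200/np.tan(np.radians(k["fov_y"]/2)))
    s=d.copy()
    for _ in range(20): s=d/(1+k["k1"]*(s**2).sum())
    Rm=k["view"][:3,:3]; return -Rm.T@k["view"][:3,3], Rm.T@np.append(s,1)
def onz(c,uv,z):
    o,d=ray(c,uv); return o+d*(z-o[2])/d[2]
def corners(sx,sy,z0,z1):
    return np.array([[a*sx/2,b*sy/2,z] for a in(-1,1) for b in(-1,1) for z in(z0,z1)])
BOX=[corners(.1,.06,0,.016)]; WT=[corners(.09,.056,0,.016),corners(.05,.022,.016,.056)]
S=8
def render(c,hulls,p,off):
    m=np.zeros((60*S,80*S),np.uint8); r=R.from_euler("z",p[2]).as_matrix()
    for h in hulls:
        uv=proj(c,h@r.T+[p[0],p[1],0])-off+.5
        cv2.fillConvexPoly(m,cv2.convexHull((uv*S).astype(np.float32)).round().astype(np.int32),1)
    return cv2.resize(m.astype(np.float32),(80,60),interpolation=cv2.INTER_AREA)
def fit(views,hulls,p0):
    """views: {cam: mask}"""
    offs={c:np.array([int(np.nonzero(m)[1].mean())-40,int(np.nonzero(m)[0].mean())-30]) for c,m in views.items()}
    def cost(p):
        t=0
        for c,m in views.items():
            o=offs[c]; mm=np.zeros((60,80),np.float32); sub=m[max(o[1],0):o[1]+60,max(o[0],0):o[0]+80]
            mm[:sub.shape[0],:sub.shape[1]]=sub
            t+=np.abs(render(c,hulls,p,o)-mm).sum()/m.sum()
        return t/len(views)
    best=None
    for y in (p0[2:] if len(p0)>2 else np.arange(-90,90,30)*np.pi/180):
        s=np.array([[p0[0],p0[1],y]]*4)+np.array([[0,0,0],[.01,0,0],[0,.01,0],[0,0,.4]])
        q=minimize(cost,s[0],method="Nelder-Mead",options=dict(initial_simplex=s,xatol=2e-4,fatol=1e-4,maxiter=200))
        if best is None or q.fun<best.fun: best=q
    return best.x,best.fun
E
python3 - <<'E'
from h import *
M={c:{} for c in CAL}
for c in CAL:
    optics.camera(c)
    for l in("box1","weight"): M[c][l]=optics.trace(c,l)
for l,hu in(("box1",BOX),("weight",WT)):
    for d in M["top"][l]:
        m=d["region"]; cen=[np.nonzero(m)[1].mean(),np.nonzero(m)[0].mean()]; P=onz("top",cen,.012)
        v={"top":m}; uv=proj("side",P)[0]
        for e in M["side"][l]:
            if np.hypot(*(uv-[np.nonzero(e["region"])[1].mean(),np.nonzero(e["region"])[0].mean()]))<8: v["side"]=e["region"]
        for vv in [v]+[{k:v[k]} for k in v if len(v)>1]:
            x,f=fit(vv,hu,P[:2]); print(l,round(d["p"],2),list(vv),x.round(4),np.degrees(x[2]).round(1),round(f,3))
a=cv2.imread("pics/top0.png"); b=cv2.imread("pics/side0.png")
A=cv2.resize(a[160:215,232:294],None,fx=9,fy=9,interpolation=cv2.INTER_CUBIC)[:495,:400+158]
B=cv2.resize(b[148:200,312:374],None,fx=9,fy=9,interpolation=cv2.INTER_CUBIC)
cv2.imwrite("pics/ra.png",cv2.resize(a[160:215,232:294],None,fx=10,fy=10,interpolation=cv2.INTER_CUBIC)); cv2.imwrite("pics/rb.png",cv2.resize(b[148:200,312:374],None,fx=10,fy=10,interpolation=cv2.INTER_CUBIC))
E
```

```text
box1 0.94 ['top', 'side'] [ 0.5089 -0.4699 -0.1429] -8.2 0.074
box1 0.94 ['top'] [ 0.5078 -0.4701 -0.1212] -6.9 0.064
box1 0.94 ['side'] [ 0.5097 -0.4692 -0.1589] -9.1 0.075
box1 0.91 ['top', 'side'] [ 0.4235  0.1184 -0.1898] -10.9 0.136
box1 0.91 ['top'] [ 0.4234  0.1178 -0.1975] -11.3 0.054
box1 0.91 ['side'] [ 0.423   0.1233 -0.1219] -7.0 0.19
box1 0.57 ['top', 'side'] [ 0.541   0.3966 -0.061 ] -3.5 0.098
box1 0.57 ['top'] [ 0.5413  0.3968 -0.0519] -3.0 0.061
box1 0.57 ['side'] [ 0.5403  0.3935 -0.1021] -5.9 0.13
box1 0.57 ['top', 'side'] [ 0.4012  0.2271 -0.1789] -10.2 0.087
box1 0.57 ['top'] [ 0.4021  0.2275 -0.1705] -9.8 0.056
box1 0.57 ['side'] [ 0.3999  0.2258 -0.1691] -9.7 0.097
weight 0.57 ['top', 'side'] [ 0.4035  0.352  -0.2557] -14.6 0.186
weight 0.57 ['top'] [ 0.402   0.3548 -0.1622] -9.3 0.233
weight 0.57 ['side'] [ 0.4029  0.3477 -0.2571] -14.7 0.084
weight 0.33 ['top'] [ 0.564   0.2254 -1.3764] -78.9 0.399
```

View pics/ra.png

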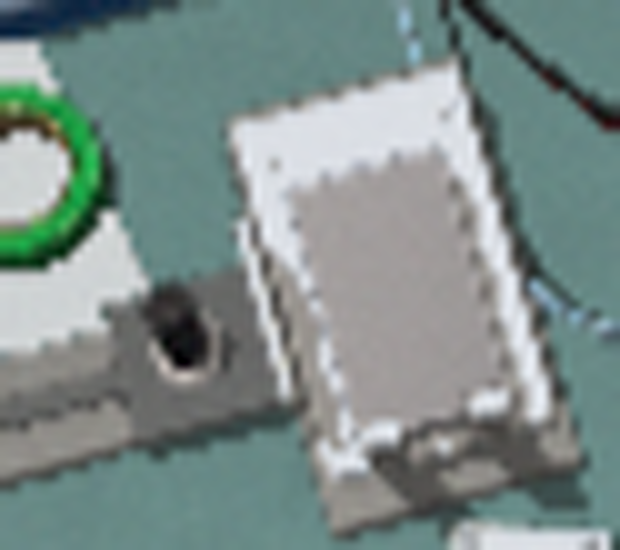

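View pics/rb.png

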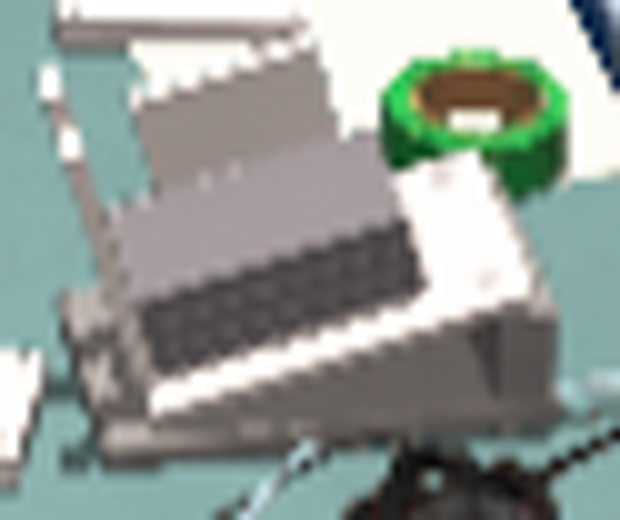

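```bash
cat >> h.py <<'E'
def deckT(p):
    "p=x,y,z,yaw of deck origin -> R, t"
    return (R.from_euler("z",p[3])*R.from_euler("y",-np.radians(15))).as_matrix(), np.array(p[:3])
E
python3 - <<'E'
from h import *
T=lambda a:(232+a[0]/10-.45,160+a[1]/10-.45); Sd=lambda a:(312+a[0]/10-.45,148+a[1]/10-.45)
obs=[("top",T((230,125)),(.14,.045,0)),("top",T((460,63)),(.14,-.045,0)),
("top",T((290,187)),(.1,.03,'h')),("top",T((440,150)),(.1,-.03,'h')),("top",T((345,432)),(0,.03,'h')),
("side",Sd((535,300)),(.14,-.045,0)),("side",Sd((480,152)),(.14,.045,0)),("side",Sd((155,415)),(0,-.045,0)),
("side",Sd((405,225)),(.1,-.03,'h')),("side",Sd((380,137)),(.1,.03,'h')),("side",Sd((140,302)),(0,-.03,'h')),
("side",Sd((48,70)),(-.004,.02,.1)),("side",Sd((68,135)),(-.004,-.02,.1)),("side",Sd((418,290)),(.1,-.03,0)),("side",Sd((155,375)),(0,-.03,0))]
def res(p):
    Rm,t=deckT(p)
    out=[]
    for c,uv,P in obs:
        P=np.array([P[0],P[1],p[4] if P[2]=='h' else P[2]]); out.append(proj(c,Rm@P+t)[0]-uv)
    return np.array(out).ravel()
s=least_squares(res,[.47,.17,.04,-.2,.035],loss="soft_l1",f_scale=.5)
print(s.x.round(4),np.degrees(s.x[3])); 
for o,r in zip(obs,s.fun.reshape(-1,2)): print(o[0],o[2],r.round(2))
Rm,t=deckT(s.x)
for P in((.14,.045,0),(.1,0,s.x[4])): print((Rm@P+t).round(4))
rz=R.from_euler("z",s.x[3]).as_matrix()
for uv,z in((T((172,303)),.076),(T((190,350)),.021)):
    P=onz("top",uv,z); print("post",P.round(4),((P-t)@rz).round(4))
for a in((240,225),(290,400)):   # cheek top edge
    for z in(.10,.13): print("cheek",a,z,((onz("top",T(a),z)-t)@rz).round(4))
E
```

```text
[0.5104 0.1416 0.0217 0.081  0.0315] 4.640141313629863
top (0.14, 0.045, 0) [-0.11 -2.  ]
top (0.14, -0.045, 0) [ 0.06 -1.07]
top (0.1, 0.03, 'h') [-0.53 -0.04]
top (0.1, -0.03, 'h') [0.19 0.06]
top (0, 0.03, 'h') [-0.07  1.46]
side (0.14, -0.045, 0) [ 0.9  -1.06]
side (0.14, 0.045, 0) [ 1.48 -0.18]
side (0, -0.045, 0) [ 0.01 -1.23]
side (0.1, -0.03, 'h') [0.02 0.12]
side (0.1, 0.03, 'h') [-0.44 -0.34]
side (0, -0.03, 'h') [-1.33  0.56]
side (-0.004, 0.02, 0.1) [-0.11  0.51]
side (-0.004, -0.02, 0.1) [-0.72  0.16]
side (0.1, -0.03, 0) [0.7  0.76]
side (0, -0.03, 0) [-0.57  0.3 ]
[0.6415 0.1974 0.058 ]
[0.5986 0.1488 0.078 ]
post [0.5574 0.2255 0.076 ] [0.0537 0.0798 0.0543]
post [0.5597 0.2267 0.021 ] [ 0.056   0.0808 -0.0007]
cheek (240, 225) 0.1 [0.0678 0.0479 0.0783]
cheek (240, 225) 0.13 [0.0549 0.0462 0.1083]
cheek (290, 400) 0.1 [-0.0038  0.0434  0.0783]
cheek (290, 400) 0.13 [-0.0154  0.0418  0.1083]
```

```bash
cat > rack.py <<'E'
from h import *
from scipy.ndimage import map_coordinates
E=[("top",(.14,-.045,0),(.14,.045,0)),("top",(.14,-.045,0),(.02,-.045,0)),("top",(.14,.045,0),(.105,.045,0)),
("top",(.1,-.03,'h'),(.1,.03,'h')),("top",(.1,-.03,'h'),(.03,-.03,'h')),("top",(.1,.03,'h'),(.01,.03,'h')),
("side",(.14,-.045,0),(.01,-.045,0)),("side",(.14,-.045,0),(.14,.045,0)),
("side",(.1,-.03,'h'),(.005,-.03,'h')),("side",(.1,-.03,'h'),(.1,.03,'h')),("side",(.1,-.03,0),(.01,-.03,0)),("side",(.1,-.03,0),(.1,-.03,'h')),
("side",(0,.028,.1),(0,.028,.05)),("side",(-.008,.012,.1),(-.008,.012,.05)),("side",(0,-.012,.1),(0,-.012,.05)),("side",(-.008,-.028,.1),(-.008,-.028,.05))]
def samples(p):
    Rm,t=deckT(p); out=[]
    for c,a,b in E:
        a,b=[np.array([q[0],q[1],p[4] if q[2]=='h' else q[2]]) for q in(a,b)]
        uv=proj(c,(a+(b-a)*np.linspace(.06,.94,15)[:,None])@Rm.T+t); d=uv[-1]-uv[0]; d/=np.linalg.norm(d)
        out.append((c,uv,np.array([-d[1],d[0]])))
    return out
def fitrack(p,ims,n=15):
    G={c:cv2.GaussianBlur(i,(0,0),.7).astype(float) for c,i in ims.items()}
    p=np.array(p)
    for it in range(n):
        w=3. if it<5 else 1.8; s=np.arange(-w,w+.01,.1); tgt=[];wt=[]
        for c,uv,nn in samples(p):
            g=sum(np.gradient(map_coordinates(G[c][:,:,k],[(uv[:,1:]+s*nn[1]),(uv[:,:1]+s*nn[0])],order=1),axis=1)**2 for k in range(3))
            prof=np.sqrt(g)*np.exp(-(s/w)**2); j=prof.argmax(1); tgt.append(s[j]); wt.append(np.sqrt(np.minimum(prof.max(1),4)))
        ref=samples(p)
        f=lambda q:np.concatenate([((u2-u1)@nn-t)*k for (c,u1,nn),(_,u2,_),t,k in zip(ref,samples(q),tgt,wt)])
        p=least_squares(f,p,x_scale=[.01,.01,.01,.1,.01],loss="soft_l1",f_scale=.5).x
    return p,[(round(float(np.median(t)),2)) for t in tgt]
def overlay(p,ims,name):
    o=[]
    for c,(x,y) in(("top",(232,160)),("side",(312,146))):
        v=cv2.resize(ims[c][y:y+55,x:x+62],None,fx=6.4,fy=6.4,interpolation=cv2.INTER_CUBIC)
        for cc,uv,_ in samples(p):
            if cc==c: cv2.polylines(v,[((uv-[x,y]+.5)*6.4).round().astype(np.int32)],False,(0,0,255),1)
        o.append(v)
    cv2.imwrite(name,np.hstack(o))
E
python3 - <<'E'
from rack import *
ims={c:cv2.imread(f"pics/{c}0.png") for c in CAL}
for p0 in([.5104,.1416,.0217,.081,.0315],[.515,.142,.025,.12,.03]):
    p,r=fitrack(p0,ims); print(p.round(4),r)
overlay(p,ims,"pics/ov.png")
E
```

```text
[0.5111 0.1375 0.0206 0.1271 0.0363] [-0.8, 0.1, 0.0, 0.0, -0.6, 0.3, -0.1, -0.4, 0.0, 0.2, 0.1, 0.0, -0.1, -0.2, -0.3, -0.1]
[0.511  0.1375 0.0206 0.1276 0.0362] [-0.8, 0.1, 0.0, 0.0, -0.6, 0.3, -0.1, -0.3, 0.0, 0.2, 0.1, 0.0, -0.1, -0.2, -0.3, -0.1]
```

View pics/ov.png

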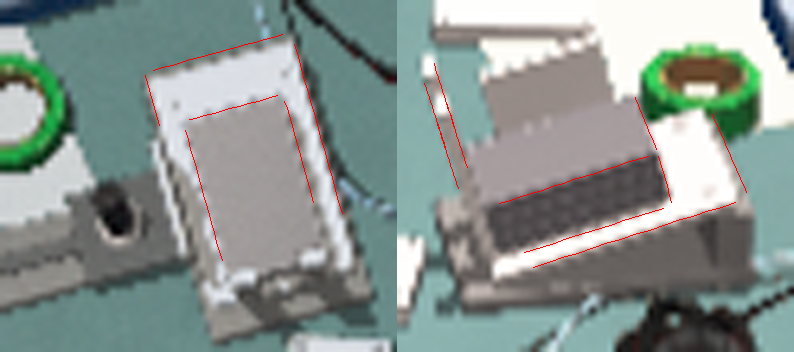

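```bash
cat >> h.py <<'E'
RACK=[.511,.1375,.0206,.1274,.0362]
import json
def tool(yaw_y,axis=None,tilt=0):
    "tool pointing down, tool y at world angle yaw_y; then turned by tilt about world axis"
    y=np.array([np.cos(yaw_y),np.sin(yaw_y),0]); z=np.array([0,0,-1.]); M=np.column_stack([np.cross(y,z),y,z])
    return R.from_rotvec(np.array(axis)*tilt).as_matrix()@M if axis is not None else M
def plan(targets,fingers=.085,step=.035,ang=.115,start=None):
    "targets: list of (pos,Rmat[,fingers[,step]]); prints rows"
    o=observe(); p=o["eef_pos"].copy(); Q=R.from_rotvec(o["tool_rot"])
    if start: p,Q=np.array(start[0]),R.from_matrix(start[1])
    rows=[]
    for t in targets:
        tp,tR=np.array(t[0]),R.from_matrix(t[1]); f=t[2] if len(t)>2 else fingers; st=t[3] if len(t)>3 else step
        rv=(Q.inv()*tR).as_rotvec(); n=int(np.ceil(max(np.linalg.norm(tp-p)/st,np.linalg.norm(rv)/ang,1)))
        for i in range(n):
            q=p+(tp-p)/(n-i); s=Q.inv().apply(q-p).round(4); d=((Q.inv()*tR).as_rotvec()/(n-i)).round(4)
            rows.append({"slide":s.tolist(),"dr":d.tolist(),"fingers":f})
            p=p+Q.apply(s); Q=Q*R.from_rotvec(d)
    for i in range(0,len(rows),8): print(json.dumps(rows[i:i+8]).replace(" ",""))
E
python3 - <<'E'
from h import *
T=lambda a:(232+a[0]/10-.45,160+a[1]/10-.45)
rz=R.from_euler("z",RACK[3]).as_matrix(); t=np.array(RACK[:3])
for uv,z in((T((172,303)),.076),(T((190,350)),.021)):
    P=onz("top",uv,z); print("post",P.round(4),((P-t)@rz).round(4))
for a in((240,225),(290,400)):
    for z in(.10,.13): print("cheek",a,z,((onz("top",T(a),z)-t)@rz).round(4))
# side view cheek top corners, inner face at y=.034+q
P=np.array([.558,.226,.064])
tR=tool(RACK[3],rz@[1,0,0],-.4)
print("tool z",tR[:,2])
tz=tR[:,2]
plan([([.35,-.35,.26],tool(-1.0)),(P-.15*tz,tR),(P-.05*tz,tR,.085,.03)])
E
```

```text
post [0.5574 0.2255 0.076 ] [0.0572 0.0814 0.0554]
post [0.5597 0.2267 0.021 ] [0.0596 0.0823 0.0004]
cheek (240, 225) 0.1 [0.0699 0.0489 0.0794]
cheek (240, 225) 0.13 [0.0569 0.0478 0.1094]
cheek (290, 400) 0.1 [-0.0018  0.0477  0.0794]
cheek (290, 400) 0.13 [-0.0135  0.0466  0.1094]
tool z [ 0.0494778  -0.38626234 -0.92106099]
[{"slide":[0.0317,-0.0118,-0.0046],"dr":[-0.0,0.0,-0.0359],"fingers":0.085},{"slide":[0.0322,-0.0107,-0.0046],"dr":[-0.0,0.0,-0.0359],"fingers":0.085},{"slide":[0.0325,-0.0095,-0.0046],"dr":[-0.0,0.0,-0.0358],"fingers":0.085},{"slide":[0.0328,-0.0083,-0.0045],"dr":[-0.0,0.0,-0.0359],"fingers":0.085},{"slide":[0.0331,-0.0072,-0.0046],"dr":[-0.0,0.0,-0.0358],"fingers":0.085},{"slide":[0.0334,-0.006,-0.0045],"dr":[-0.0,0.0,-0.0359],"fingers":0.085},{"slide":[0.0335,-0.0047,-0.0046],"dr":[-0.0,0.0,-0.0358],"fingers":0.085},{"slide":[0.0256,-0.0213,0.0029],"dr":[-0.0113,-0.0178,-0.0556],"fingers":0.085}]
[{"slide":[0.0268,-0.0198,0.0022],"dr":[-0.0113,-0.0178,-0.0556],"fingers":0.085},{"slide":[0.0278,-0.0183,0.0015],"dr":[-0.0113,-0.0178,-0.0556],"fingers":0.085}
[... 940 characters left out ...]
13,-0.0178,-0.0556],"fingers":0.085},{"slide":[0.0323,0.005,-0.0069],"dr":[-0.0112,-0.0179,-0.0555],"fingers":0.085},{"slide":[0.0318,0.0068,-0.0074],"dr":[-0.0113,-0.0178,-0.0556],"fingers":0.085}]
[{"slide":[0.0313,0.0087,-0.0078],"dr":[-0.0112,-0.0179,-0.0555],"fingers":0.085},{"slide":[0.0306,0.0105,-0.0083],"dr":[-0.0113,-0.0178,-0.0556],"fingers":0.085},{"slide":[0.0298,0.0122,-0.0087],"dr":[-0.0112,-0.0179,-0.0555],"fingers":0.085},{"slide":[-0.0,0.0,0.025],"dr":[-0.0,0.0,-0.0],"fingers":0.085},{"slide":[-0.0,0.0,0.025],"dr":[-0.0,0.0,-0.0],"fingers":0.085},{"slide":[-0.0,0.0,0.025],"dr":[-0.0,0.0,-0.0],"fingers":0.085},{"slide":[-0.0,0.0,0.0251],"dr":[-0.0,0.0,-0.0],"fingers":0.085}]
```

```bash
cat >> h.py <<'E'
def plan(targets,start=None,step=.04,ang=.12):
    "targets: (pos,Rmat[,step]); each leg = n equal rows"
    o=observe(); p=o["eef_pos"].copy(); Q=R.from_rotvec(o["tool_rot"])
    if start: p,Q=np.array(start[0]),R.from_matrix(start[1])
    for t in targets:
        tp,tR=np.array(t[0]),R.from_matrix(t[1]); st=t[2] if len(t)>2 else step
        rv=(Q.inv()*tR).as_rotvec(); n=int(np.ceil(max(np.linalg.norm(tp-p)/st,abs(rv).max()/ang,1)))
        while True:
            d=(rv/n).round(4); A=sum(R.from_rotvec(d*i).as_matrix() for i in range(n)); v=np.linalg.solve(A,Q.inv().apply(tp-p)).round(4)
            if abs(v).max()<.0417: break
            n+=1
        for i in range(n):
            p=p+Q.apply(v); Q=Q*R.from_rotvec(d)
            if i==n//2: mid=p.round(3)
        print(n,"x",v.tolist(),d.tolist(),"mid",mid,"end",p.round(4))
RZ=R.from_euler("z",RACK[3]).as_matrix(); DR,DT=deckT(RACK)
E
python3 - <<'E'
from h import *
P=np.array([.5585,.226,.062]); tR=tool(RACK[3],RZ@[1,0,0],-.4); tz=tR[:,2]
plan([([.38,-.35,.27],tool(-.9)),(P-.15*tz,tR),(P-.05*tz,tR,.03),(P,tR,.0125)])
E
```

```text
7 x [0.0372, -0.005, -0.006] [-0.0, 0.0, -0.0501] mid [ 0.294 -0.423  0.252] end [ 0.3803 -0.35    0.27  ]
17 x [0.0402, -0.0065, -0.0037] [-0.0121, -0.0214, -0.0596] mid [ 0.554 -0.032  0.268] end [0.551  0.2848 0.2006]
4 x [-0.0002, -0.0, 0.0252] [0.0001, -0.0, -0.0001] mid [0.555 0.255 0.131] end [0.5561 0.2452 0.1081]
4 x [0.0, -0.0, 0.0125] [-0.0, -0.0, 0.0] mid [0.558 0.231 0.074] end [0.5586 0.2259 0.062 ]
```

>>> apply_moves(deltas=[{"slide":[0.0372,-0.005,-0.006],"dr":[0,0,-0.05],"fingers":0.085},{"slide":[0.0372,-0.005,-0.006],"dr":[0,0,-0.05],"fingers":0.085},{"slide":[0.0372,-0.005,-0.006],"dr":[0,0,-0.05],"fingers":0.085},{"slide":[0.0372,-0.005,-0.006],"dr":[0,0,-0.05],"fingers":0.085},{"slide":[0.0372,-0.005,-0.006],"dr":[0,0,-0.05],"fingers":0.085},{"slide":[0.0372,-0.005,-0.006],"dr":[0,0,-0.05],"fingers":0.085},{"slide":[0.0372,-0.005,-0.006],"dr":[0,0,-0.05],"fingers":0.085},{"slide":[0,0,0],"dr":[0,0,0],"fingers":0.085}])

```text
time: 1.67
eef_pos: [0.3851, -0.3464, 0.2712]
tool_rot: [2.962, 1.045, 0.006]
contact_force: [-1.3, -0.3, -0.2]
opening: 0.0847
grasp_force: 0.0
```

>>> apply_moves(deltas=[{"slide":[0.0402,-0.0065,-0.0037],"dr":[-0.0121,-0.0214,-0.0596],"fingers":0.085},{"slide":[0.0402,-0.0065,-0.0037],"dr":[-0.0121,-0.0214,-0.0596],"fingers":0.085},{"slide":[0.0402,-0.0065,-0.0037],"dr":[-0.0121,-0.0214,-0.0596],"fingers":0.085},{"slide":[0.0402,-0.0065,-0.0037],"dr":[-0.0121,-0.0214,-0.0596],"fingers":0.085},{"slide":[0.0402,-0.0065,-0.0037],"dr":[-0.0121,-0.0214,-0.0596],"fingers":0.085},{"slide":[0.0402,-0.0065,-0.0037],"dr":[-0.0121,-0.0214,-0.0596],"fingers":0.085},{"slide":[0.0402,-0.0065,-0.0037],"dr":[-0.0121,-0.0214,-0.0596],"fingers":0.085},{"slide":[0.0402,-0.0065,-0.0037],"dr":[-0.0121,-0.0214,-0.0596],"fingers":0.085}])

```text
time: 2.33
eef_pos: [0.5453, -0.0696, 0.2724]
tool_rot: [2.507, 1.625, -0.192]
contact_force: [0.2, -0.4, -0.0]
opening: 0.0851
grasp_force: 0.0
```

>>> apply_moves(deltas=[{"slide":[0.0402,-0.0065,-0.0037],"dr":[-0.0121,-0.0214,-0.0596],"fingers":0.085},{"slide":[0.0402,-0.0065,-0.0037],"dr":[-0.0121,-0.0214,-0.0596],"fingers":0.085},{"slide":[0.0402,-0.0065,-0.0037],"dr":[-0.0121,-0.0214,-0.0596],"fingers":0.085},{"slide":[0.0402,-0.0065,-0.0037],"dr":[-0.0121,-0.0214,-0.0596],"fingers":0.085},{"slide":[0.0402,-0.0065,-0.0037],"dr":[-0.0121,-0.0214,-0.0596],"fingers":0.085},{"slide":[0.0402,-0.0065,-0.0037],"dr":[-0.0121,-0.0214,-0.0596],"fingers":0.085},{"slide":[0.0402,-0.0065,-0.0037],"dr":[-0.0121,-0.0214,-0.0596],"fingers":0.085},{"slide":[0.0402,-0.0065,-0.0037],"dr":[-0.0121,-0.0214,-0.0596],"fingers":0.085}])

```text
time: 3.0
eef_pos: [0.5608, 0.2483, 0.2116]
tool_rot: [1.936, 2.07, -0.358]
contact_force: [1.0, -0.0, -0.4]
opening: 0.0853
grasp_force: 0.0
```

Run:
```python
from h import *
o=observe(); print(o["time"],o["joints"].round(3),o["eef_pos"].round(4),o["contact_force"].round(1))
P=np.array([.5585,.226,.062]); tR=tool(RACK[3],RZ@[1,0,0],-.4); tz=tR[:,2]
plan([(P-.15*tz,tR),(P-.05*tz,tR,.03),(P,tR,.0125)])
```

```text
3.0 [ 0.59   0.554  0.219  1.421 -0.333  2.125] [0.5608 0.2483 0.2116] [ 1.  -0.  -0.4]
1 x [0.0379, -0.0074, -0.0029] [-0.0106, -0.0207, -0.0587] mid [0.551 0.284 0.2  ] end [0.5511 0.284  0.2001]
4 x [-0.0, -0.0, 0.025] [-0.0, -0.0, 0.0] mid [0.555 0.255 0.131] end [0.556  0.2453 0.108 ]
5 x [-0.0, 0.0, 0.01] [-0.0, -0.0, 0.0] mid [0.558 0.234 0.08 ] end [0.5585 0.226  0.062 ]
```

>>> apply_moves(deltas=[{"slide":[0.038,-0.0075,-0.003],"dr":[-0.0106,-0.0207,-0.0587],"fingers":0.085},{"slide":[0,0,0.025],"dr":[0,0,0],"fingers":0.085},{"slide":[0,0,0.025],"dr":[0,0,0],"fingers":0.085},{"slide":[0,0,0.025],"dr":[0,0,0],"fingers":0.06},{"slide":[0,0,0.025],"dr":[0,0,0],"fingers":0.06},{"slide":[0,0,0],"dr":[0,0,0],"fingers":0.06}])

```text
time: 3.5
eef_pos: [0.5527, 0.2404, 0.104]
tool_rot: [1.865, 2.114, -0.391]
contact_force: [-1.1, 0.2, -1.8]
opening: 0.0603
grasp_force: 0.0
```

>>> apply_moves(deltas=[{"slide":[0,0,0.01],"dr":[0,0,0],"fingers":0.06},{"slide":[0,0,0.01],"dr":[0,0,0],"fingers":0.06},{"slide":[0,0,0.01],"dr":[0,0,0],"fingers":0.06},{"slide":[0,0,0.01],"dr":[0,0,0],"fingers":0.06},{"slide":[0,0,0.01],"dr":[0,0,0],"fingers":0.06},{"slide":[0,0,0],"dr":[0,0,0],"fingers":0.06}])

```text
time: 4.0
eef_pos: [0.5568, 0.2231, 0.0607]
tool_rot: [1.865, 2.114, -0.382]
contact_force: [0.4, -0.5, -0.5]
opening: 0.06
grasp_force: 0.0
```

>>> apply_moves(deltas=[{"slide":[0,0,0],"dr":[0,0,0],"fingers":0.01},{"slide":[0,0,0],"dr":[0,0,0],"fingers":0.01},{"slide":[0,0,0],"dr":[0,0,0],"fingers":0.01},{"slide":[0,0,0],"dr":[0,0,0],"fingers":0.01},{"slide":[0,0,0],"dr":[0,0,0],"fingers":0.01},{"slide":[0,0,0],"dr":[0,0,0],"fingers":0.01}])

```text
time: 4.5
eef_pos: [0.559, 0.2251, 0.0634]
tool_rot: [1.864, 2.113, -0.374]
contact_force: [2.4, 0.6, 2.9]
opening: 0.015
grasp_force: 58.6
```

Run:
```python
from h import *
o=observe(); print({k:np.round(o[k],4) for k in("time","joints","eef_pos","contact_force","opening","grasp_force")})
im=optics.camera("top"); s=optics.camera("side")
cv2.imwrite("pics/g1.png",np.hstack([cv2.resize(im[150:260,180:300],(400,367),interpolation=cv2.INTER_CUBIC),cv2.resize(s[110:220,260:380],(400,367),interpolation=cv2.INTER_CUBIC)]))
```

```text
{'time': np.float64(4.5), 'joints': array([ 0.5724,  0.6222, -0.0663,  1.0604, -0.3584,  2.0506]), 'eef_pos': array([0.559 , 0.2251, 0.0634]), 'contact_force': array([2.4483, 0.5626, 2.8686]), 'opening': np.float64(0.015), 'grasp_force': np.float64(58.6122)}
```

View pics/g1.png

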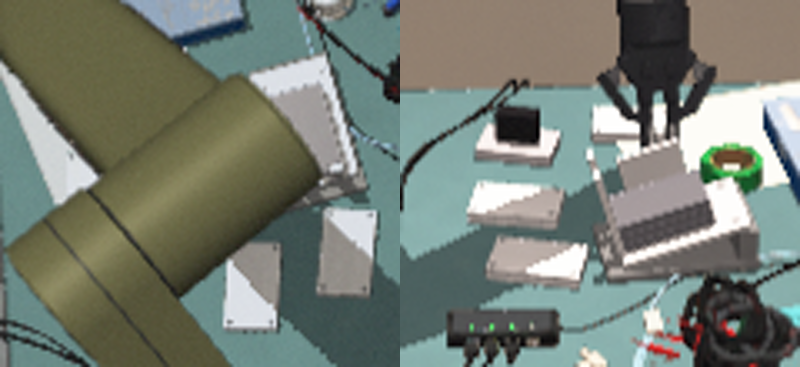

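>>> apply_moves(deltas=[{"slide":[0.0037,0,-0.0016],"dr":[0,0,0],"fingers":0.01},{"slide":[0.0055,0,-0.0023],"dr":[0,0,0],"fingers":0.01},{"slide":[0.0055,0,-0.0023],"dr":[0,0,0],"fingers":0.01},{"slide":[0.0055,0,-0.0023],"dr":[0,0,0],"fingers":0.01},{"slide":[0.0055,0,-0.0023],"dr":[0,0,0],"fingers":0.01},{"slide":[0.0055,0,-0.0023],"dr":[0,0,0],"fingers":0.01},{"slide":[0,0,0],"dr":[0,0,0],"fingers":0.01}])

```text
time: 5.18
eef_pos: [0.5545, 0.2592, 0.0633]
tool_rot: [1.863, 2.113, -0.375]
contact_force: [3.1, 0.3, 5.7]
opening: 0.0149
grasp_force: 59.4
```

>>> apply_moves(deltas=[{"slide":[0.0037,0,-0.0016],"dr":[0,0,0],"fingers":0.01},{"slide":[0.0037,0,-0.0016],"dr":[0,0,0],"fingers":0.01},{"slide":[0.0037,0,-0.0016],"dr":[0,0,0],"fingers":0.01},{"slide":[0,0,0],"dr":[0,0,0],"fingers":0.01}])

```text
time: 5.52
eef_pos: [0.553, 0.2708, 0.0634]
tool_rot: [1.863, 2.113, -0.375]
contact_force: [3.1, -0.2, 5.6]
opening: 0.0149
grasp_force: 59.3
```

Run:
```python
from h import *
o=observe(); print({k:np.round(o[k],4) for k in("time","eef_pos","contact_force","opening","grasp_force")}); print(((o["eef_pos"]-DT)@RZ).round(4),(o["contact_force"]@RZ).round(1))
```

```text
{'time': np.float64(5.5167), 'eef_pos': array([0.553 , 0.2708, 0.0634]), 'contact_force': array([ 3.127, -0.231,  5.627]), 'opening': np.float64(0.0149), 'grasp_force': np.float64(59.3181)}
[0.0586 0.1269 0.0428] [ 3.1 -0.6  5.6]
```

>>> apply_moves(deltas=[{"slide":[0.0018,0,-0.0008],"dr":[0,0,0],"fingers":0.01},{"slide":[0.0018,0,-0.0008],"dr":[0,0,0],"fingers":0.01},{"slide":[0,0,0],"dr":[0,0,0],"fingers":0.01}])

```text
time: 5.77
eef_pos: [0.5526, 0.2736, 0.0634]
tool_rot: [1.862, 2.111, -0.377]
contact_force: [5.4, -3.3, 4.8]
opening: 0.015
grasp_force: 59.5
```

>>> apply_moves(deltas=[{"slide":[0.0018,0,-0.0008],"dr":[0,0,0],"fingers":0.01},{"slide":[0,0,0],"dr":[0,0,0],"fingers":0.01},{"slide":[0,0,0],"dr":[0,0,0],"fingers":0.01}])

```text
time: 6.02
eef_pos: [0.5525, 0.2737, 0.0634]
tool_rot: [1.861, 2.109, -0.38]
contact_force: [6.6, -6.6, 3.4]
opening: 0.0148
grasp_force: 59.2
```

>>> apply_moves(deltas=[{"slide":[0.0018,0,-0.0008],"dr":[0,0,0],"fingers":0.01},{"slide":[0,0,0],"dr":[0,0,0],"fingers":0.01},{"slide":[0,0,0],"dr":[0,0,0],"fingers":0.01}])

```text
time: 6.27
eef_pos: [0.5525, 0.2737, 0.0634]
tool_rot: [1.86, 2.106, -0.384]
contact_force: [8.3, -11.3, 3.4]
opening: 0.015
grasp_force: 59.0
```

Run:
```python
from h import *
o=observe(); p=o["eef_pos"]; M=R.from_rotvec(o["tool_rot"]).as_matrix(); q=p-.13*M[:,2]
b=(.4015,.227,-.174); tR=tool(b[2]+np.pi/2)
plan([(q,M,.03),([*b[:2],.13],tR),([*b[:2],.03],tR,.025)])
```

```text
5 x [-0.0, -0.0, -0.026] [-0.0, 0.0, -0.0] mid [0.549 0.304 0.135] end [0.546  0.3249 0.1827]
11 x [0.003, -0.0164, 0.005] [-0.0235, 0.032, -0.114] mid [0.453 0.292 0.153] end [0.4017 0.227  0.1302]
5 x [0.0, 0.0, 0.02] [-0.0, 0.0, 0.0] mid [0.402 0.227 0.07 ] end [0.4017 0.2269 0.0302]
```

>>> apply_moves(deltas=[{"slide":[0,0,0],"dr":[0,0,0],"fingers":0.06},{"slide":[0,0,0],"dr":[0,0,0],"fingers":0.06},{"slide":[0,0,0],"dr":[0,0,0],"fingers":0.06},{"slide":[0,0,-0.026],"dr":[0,0,0],"fingers":0.07},{"slide":[0,0,-0.026],"dr":[0,0,0],"fingers":0.07},{"slide":[0,0,-0.026],"dr":[0,0,0],"fingers":0.07},{"slide":[0,0,-0.026],"dr":[0,0,0],"fingers":0.07},{"slide":[0,0,-0.026],"dr":[0,0,0],"fingers":0.07}])

```text
time: 6.93
eef_pos: [0.5435, 0.3289, 0.1831]
tool_rot: [1.864, 2.116, -0.38]
contact_force: [0.6, 0.6, 0.0]
opening: 0.07
grasp_force: 0.0
```

>>> apply_moves(deltas=[{"slide":[0.003,-0.0164,0.005],"dr":[-0.0235,0.032,-0.114],"fingers":0.07},{"slide":[0.003,-0.0164,0.005],"dr":[-0.0235,0.032,-0.114],"fingers":0.07},{"slide":[0.003,-0.0164,0.005],"dr":[-0.0235,0.032,-0.114],"fingers":0.07},{"slide":[0.003,-0.0164,0.005],"dr":[-0.0235,0.032,-0.114],"fingers":0.07},{"slide":[0.003,-0.0164,0.005],"dr":[-0.0235,0.032,-0.114],"fingers":0.07},{"slide":[0.003,-0.0164,0.005],"dr":[-0.0235,0.032,-0.114],"fingers":0.07},{"slide":[0.003,-0.0164,0.005],"dr":[-0.0235,0.032,-0.114],"fingers":0.07},{"slide":[0.003,-0.0164,0.005],"dr":[-0.0235,0.032,-0.114],"fingers":0.07}])

```text
time: 7.6
eef_pos: [0.4248, 0.273, 0.143]
tool_rot: [0.768, 2.961, -0.106]
contact_force: [-1.1, -0.1, 0.4]
opening: 0.07
grasp_force: 0.0
```

>>> apply_moves(deltas=[{"slide":[0.003,-0.0164,0.005],"dr":[-0.0235,0.032,-0.114],"fingers":0.07},{"slide":[0.003,-0.0164,0.005],"dr":[-0.0235,0.032,-0.114],"fingers":0.07},{"slide":[0.003,-0.0164,0.005],"dr":[-0.0235,0.032,-0.114],"fingers":0.07},{"slide":[0,0,0],"dr":[0,0,0],"fingers":0.07},{"slide":[0,0,0],"dr":[0,0,0],"fingers":0.07}])

```text
time: 8.02
eef_pos: [0.3995, 0.2298, 0.1292]
tool_rot: [-0.276, -3.124, -0.013]
contact_force: [-0.5, -0.2, 0.1]
opening: 0.0697
grasp_force: 0.0
```

Run:
```python
from h import *
o=observe(); print(o["joints"].round(3),o["opening"],o["contact_force"].round(1))
b=(.4015,.227,-.174); tR=tool(b[2]+np.pi/2)
plan([([*b[:2],.13],tR),([*b[:2],.03],tR,.025)])
top=optics.camera("top"); side=optics.camera("side")
for l in("box1","weight"):
  for d in optics.trace("side",l):
    m=d["region"]; P=onz("side",[np.nonzero(m)[1].mean(),np.nonzero(m)[0].mean()],.012); x,f=fit({"side":m},BOX if l=="box1" else WT,[P[0],P[1],-.17]); print(l,round(d["p"],2),x.round(3),round(f,3))
```

```text
[ 0.515  0.221 -0.466  0.884  0.01   0.692] 0.06970041906582082 [-0.5 -0.2  0.1]
1 x [-0.0024, -0.0024, -0.0008] [0.0077, -0.0061, -0.0024] mid [0.401 0.227 0.13 ] end [0.4015 0.227  0.13  ]
4 x [-0.0, -0.0, 0.025] [-0.0, -0.0, 0.0] mid [0.401 0.227 0.055] end [0.4015 0.227  0.03  ]
box1 0.59 [ 0.508 -0.468 -0.118] 0.093
box1 0.54 [ 0.402  0.225 -0.19 ] 0.139
box1 0.46 [ 0.528  0.404 -0.077] 2.073
weight 0.59 [ 0.403  0.351 -0.181] 0.221
weight 0.18 [ 0.402  0.223 -0.195] 0.383
```

>>> apply_moves(deltas=[{"slide":[-0.0024,-0.0024,0],"dr":[0.0077,-0.0061,-0.0024],"fingers":0.07},{"slide":[0,0,0.025],"dr":[0,0,0],"fingers":0.07},{"slide":[0,0,0.025],"dr":[0,0,0],"fingers":0.07},{"slide":[0,0,0.025],"dr":[0,0,0],"fingers":0.07},{"slide":[0,0,0.02],"dr":[0,0,0],"fingers":0.07},{"slide":[0,0,0],"dr":[0,0,0],"fingers":0.07}])

```text
time: 8.72
eef_pos: [0.4001, 0.2265, 0.0313]
tool_rot: [-0.267, -3.127, 0.006]
contact_force: [-0.5, 0.1, 0.2]
opening: 0.0702
grasp_force: 0.0
```

>>> apply_moves(deltas=[{"slide":[0,0,0.005],"dr":[0,0,0],"fingers":0.07},{"slide":[0,0,0.005],"dr":[0,0,0],"fingers":0.07},{"slide":[0,0,0.004],"dr":[0,0,0],"fingers":0.07},{"slide":[0,0,0],"dr":[0,0,0],"fingers":0.07},{"slide":[0,0,0],"dr":[0,0,0],"fingers":0.07}])

```text
time: 9.13
eef_pos: [0.4032, 0.2279, 0.021]
tool_rot: [0.268, 3.127, 0.001]
contact_force: [0.3, 0.9, -1.1]
opening: 0.0702
grasp_force: 0.0
```

>>> apply_moves(deltas=[{"slide":[0,0,0.0015],"dr":[0,0,0],"fingers":0.07},{"slide":[0,0,0],"dr":[0,0,0],"fingers":0.07}])

```text
time: 9.3
eef_pos: [0.4031, 0.2278, 0.0194]
tool_rot: [0.268, 3.128, 0.001]
contact_force: [0.2, 1.2, -0.8]
opening: 0.0705
grasp_force: 0.0
```

>>> apply_moves(deltas=[{"slide":[0,0,0.0015],"dr":[0,0,0],"fingers":0.07},{"slide":[0,0,0],"dr":[0,0,0],"fingers":0.07}])

```text
time: 9.47
eef_pos: [0.4028, 0.2276, 0.0175]
tool_rot: [0.268, 3.128, 0.0]
contact_force: [-0.9, -0.7, -0.6]
opening: 0.0701
grasp_force: 0.0
```

>>> apply_moves(deltas=[{"slide":[0,0,0.0015],"dr":[0,0,0],"fingers":0.07},{"slide":[0,0,0],"dr":[0,0,0],"fingers":0.07}])

```text
time: 9.63
eef_pos: [0.4026, 0.2275, 0.0159]
tool_rot: [0.268, 3.129, -0.0]
contact_force: [0.1, 1.2, 0.1]
opening: 0.0699
grasp_force: 0.0
```

>>> apply_moves(deltas=[{"slide":[0,0,0.0015],"dr":[0,0,0],"fingers":0.07},{"slide":[0,0,0],"dr":[0,0,0],"fingers":0.07}])

```text
time: 9.8
eef_pos: [0.4026, 0.2275, 0.0143]
tool_rot: [0.268, 3.129, -0.0]
contact_force: [0.9, 0.6, 0.4]
opening: 0.0699
grasp_force: 0.0
```

>>> apply_moves(deltas=[{"slide":[0,0,0.001],"dr":[0,0,0],"fingers":0.07},{"slide":[0,0,0],"dr":[0,0,0],"fingers":0.07}])

```text
time: 9.97
eef_pos: [0.4026, 0.2275, 0.0133]
tool_rot: [0.268, 3.129, 0.0]
contact_force: [-0.2, 0.2, -0.4]
opening: 0.0697
grasp_force: 0.0
```

>>> apply_moves(deltas=[{"slide":[0,0,0],"dr":[0,0,0],"fingers":0.05},{"slide":[0,0,0],"dr":[0,0,0],"fingers":0.05},{"slide":[0,0,0],"dr":[0,0,0],"fingers":0.05},{"slide":[0,0,0],"dr":[0,0,0],"fingers":0.05}])

```text
time: 10.3
eef_pos: [0.4028, 0.2276, 0.0135]
tool_rot: [0.268, 3.128, 0.0]
contact_force: [-0.7, 0.6, 0.2]
opening: 0.0499
grasp_force: 0.0
```

>>> apply_moves(deltas=[{"slide":[0,0,-0.02],"dr":[0,0,0],"fingers":0.05},{"slide":[0,0,-0.03],"dr":[0,0,0],"fingers":0.05},{"slide":[0,0,-0.04],"dr":[0,0,0],"fingers":0.05},{"slide":[0,0,-0.04],"dr":[0,0,0],"fingers":0.05},{"slide":[0,0,-0.04],"dr":[0,0,0],"fingers":0.05},{"slide":[0,0,-0.03],"dr":[0,0,0],"fingers":0.05},{"slide":[0,0,0],"dr":[0,0,0],"fingers":0.05},{"slide":[0,0,0],"dr":[0,0,0],"fingers":0.05}])

```text
time: 10.97
eef_pos: [0.4038, 0.2284, 0.2156]
tool_rot: [0.268, 3.124, 0.005]
contact_force: [-0.1, -0.7, -0.4]
opening: 0.05
grasp_force: 0.0
```

```bash
cat >> h.py <<'E'
DTOOL=DR@np.diag([-1.,1,-1])   # tool x=-deck x, y=deck y, z=-deck z
def dk(x,y,z): return DR@[x,y,z]+DT
def st():
    o=observe(); p=o["eef_pos"]; M=R.from_rotvec(o["tool_rot"]).as_matrix()
    print("t",round(float(o["time"]),2),"pos",p.round(4),"deck",((p-DT)@DR).round(4),"F deck",(o["contact_force"]@DR).round(1),"rot err",R.from_matrix(DTOOL.T@M).as_rotvec().round(3),"open",round(float(o["opening"]),4),"grip",round(float(o["grasp_force"])))
E
python3 - <<'E'
from h import *
st()
plan([(dk(.058,0,.15),DTOOL),(dk(.056,0,.075),DTOOL,.02)])
E
```

```text
t 10.97 pos [0.4038 0.2284 0.2156] deck [-0.0411  0.1038  0.2128] F deck [-0.3 -0.7 -0.3] rot err [0.036 0.254 0.297] open 0.05 grip 0
4 x [-0.0315, -0.0205, 0.0119] [-0.0091, -0.0634, -0.0742] mid [0.494 0.158 0.186] end [0.5282 0.1397 0.1804]
4 x [0.0005, 0.0, 0.0187] [0.0, 0.0, -0.0] mid [0.541 0.141 0.126] end [0.5455 0.1419 0.1077]
```

Run:
```python
from h import *
im=optics.camera("top"); s=optics.camera("side")
cv2.imwrite("pics/g2.png",np.hstack([cv2.resize(im[150:260,180:300],(400,367),interpolation=cv2.INTER_CUBIC),cv2.resize(s[110:220,260:380],(400,367),interpolation=cv2.INTER_CUBIC)]))
```

```text
(no output)
```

View pics/g2.png

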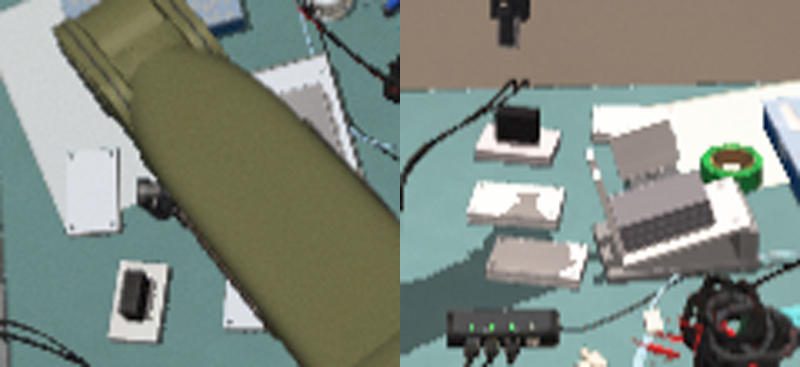

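The gate is now open, but box A at side (291,171) has not moved, so the fingers closed without it. I'll check the tool position against the picture.

Run:
```python
from h import *
o=observe(); p=o["eef_pos"]; M=R.from_rotvec(o["tool_rot"]).as_matrix()
for n,q in(("tcp",p),("tip+",p+.017*M[:,2]),("tipL",p+.017*M[:,2]+.025*M[:,1]),("tipR",p+.017*M[:,2]-.025*M[:,1])): print(n,proj("side",q).round(1),proj("top",q).round(1))
s=optics.camera("side"); optics.camera("top")
cv2.imwrite("pics/g3.png",cv2.resize(s[60:190,255:345],None,fx=4.6,fy=4.6,interpolation=cv2.INTER_CUBIC))
for c in("side","top"):
  for d in optics.trace(c,"box1"): print(c,round(d["p"],2),d["extent"])
```

```text
tcp [[293.  121.7]] [[247.  218.1]]
tip+ [[293.2 126. ]] [[247.8 219.6]]
tipL [[294.4 122.7]] [[240.5 219.6]]
tipR [[291.9 129.5]] [[255.2 219.7]]
side 0.91 [286.3, 181.2, 318.3, 196.9]
side 0.6 [316.1, 306.3, 357.6, 327.3]
side 0.6 [282.8, 163.0, 307.8, 181.6]
side 0.51 [315.7, 141.5, 344.1, 149.5]
top 0.88 [421.4, 168.2, 439.6, 194.1]
top 0.73 [200.3, 195.8, 214.3, 218.8]
top 0.43 [248.9, 229.9, 259.4, 252.1]
```

View pics/g3.png

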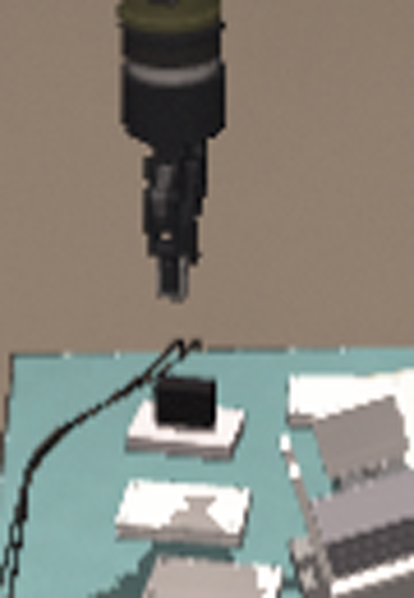

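The near finger tip shows at (292.4,125), while the 17 mm offset predicts about 129. At this opening the tips are therefore roughly level with the TCP. I'll go lower and feel for the bench.

>>> apply_moves(deltas=[{"slide":[0,0,0.03],"dr":[0,0,0],"fingers":0.07},{"slide":[0,0,0.04],"dr":[0,0,0],"fingers":0.07},{"slide":[0,0,0.04],"dr":[0,0,0],"fingers":0.07},{"slide":[0,0,0.04],"dr":[0,0,0],"fingers":0.07},{"slide":[0,0,0.03],"dr":[0,0,0],"fingers":0.07},{"slide":[0,0,0.018],"dr":[0,0,0],"fingers":0.07},{"slide":[0,0,0],"dr":[0,0,0],"fingers":0.07},{"slide":[0,0,0],"dr":[0,0,0],"fingers":0.07}])

```text
time: 11.93
eef_pos: [0.4012, 0.2267, 0.0143]
tool_rot: [-0.268, -3.128, 0.004]
contact_force: [1.4, -0.6, 0.2]
opening: 0.0701
grasp_force: 0.0
```

>>> apply_moves(deltas=[{"slide":[0,0,0.002],"dr":[0,0,0],"fingers":0.07},{"slide":[0,0,0.002],"dr":[0,0,0],"fingers":0.07},{"slide":[0,0,0],"dr":[0,0,0],"fingers":0.07}])

```text
time: 12.18
eef_pos: [0.4038, 0.2282, 0.0125]
tool_rot: [0.268, 3.126, 0.002]
contact_force: [0.3, -0.3, 0.4]
opening: 0.0699
grasp_force: 0.0
```

>>> apply_moves(deltas=[{"slide":[0,0,0.002],"dr":[0,0,0],"fingers":0.07},{"slide":[0,0,0.002],"dr":[0,0,0],"fingers":0.07},{"slide":[0,0,0],"dr":[0,0,0],"fingers":0.07}])

```text
time: 12.43
eef_pos: [0.4028, 0.2277, 0.0077]
tool_rot: [0.268, 3.128, 0.001]
contact_force: [-0.6, 0.6, 0.1]
opening: 0.0697
grasp_force: 0.0
```

>>> apply_moves(deltas=[{"slide":[0,0,0.0015],"dr":[0,0,0],"fingers":0.07},{"slide":[0,0,0],"dr":[0,0,0],"fingers":0.07}])

```text
time: 12.6
eef_pos: [0.4027, 0.2275, 0.0059]
tool_rot: [0.268, 3.128, 0.0]
contact_force: [0.3, 0.3, -0.4]
opening: 0.0696
grasp_force: 0.0
```

>>> apply_moves(deltas=[{"slide":[0,0,0.0015],"dr":[0,0,0],"fingers":0.07},{"slide":[0,0,0],"dr":[0,0,0],"fingers":0.07}])

```text
time: 12.77
eef_pos: [0.4026, 0.2275, 0.0043]
tool_rot: [0.268, 3.129, -0.0]
contact_force: [0.3, -0.6, 0.1]
opening: 0.07
grasp_force: 0.0
```

>>> apply_moves(deltas=[{"slide":[0,0,0.0015],"dr":[0,0,0],"fingers":0.07},{"slide":[0,0,0.001],"dr":[0,0,0],"fingers":0.07},{"slide":[0,0,0],"dr":[0,0,0],"fingers":0.07}])

```text
time: 13.02
eef_pos: [0.4026, 0.2275, 0.0018]
tool_rot: [0.268, 3.129, -0.0]
contact_force: [0.1, 0.5, -0.3]
opening: 0.0697
grasp_force: 0.0
```

>>> apply_moves(deltas=[{"slide":[0,0,0],"dr":[0,0,0],"fingers":0.05},{"slide":[0,0,0],"dr":[0,0,0],"fingers":0.05},{"slide":[0,0,0],"dr":[0,0,0],"fingers":0.05},{"slide":[0,0,0],"dr":[0,0,0],"fingers":0.05}])

```text
time: 13.35
eef_pos: [0.4027, 0.2276, 0.0025]
tool_rot: [0.268, 3.128, 0.001]
contact_force: [-0.8, -0.9, 4.9]
opening: 0.0578
grasp_force: 63.4
```

>>> apply_moves(deltas=[{"slide":[0,0,0],"dr":[0,0,0],"fingers":0.07},{"slide":[0,0,0],"dr":[0,0,0],"fingers":0.07},{"slide":[0,0,-0.002],"dr":[0,0,0],"fingers":0.07},{"slide":[0,0,0],"dr":[0,0,0],"fingers":0.05},{"slide":[0,0,0],"dr":[0,0,0],"fingers":0.05},{"slide":[0,0,0],"dr":[0,0,0],"fingers":0.05},{"slide":[0,0,0],"dr":[0,0,0],"fingers":0.05}])

```text
time: 13.93
eef_pos: [0.4029, 0.2276, 0.0049]
tool_rot: [0.268, 3.128, 0.001]
contact_force: [-2.1, -2.1, 10.1]
opening: 0.0572
grasp_force: 61.7
```

>>> apply_moves(deltas=[{"slide":[0,0,-0.02],"dr":[0,0,0],"fingers":0.05},{"slide":[0,0,-0.03],"dr":[0,0,0],"fingers":0.05},{"slide":[0,0,-0.04],"dr":[0,0,0],"fingers":0.05},{"slide":[0,0,-0.04],"dr":[0,0,0],"fingers":0.05},{"slide":[0,0,-0.04],"dr":[0,0,0],"fingers":0.05},{"slide":[0,0,-0.03],"dr":[0,0,0],"fingers":0.05},{"slide":[0,0,0],"dr":[0,0,0],"fingers":0.05},{"slide":[0,0,0],"dr":[0,0,0],"fingers":0.05}])

```text
time: 14.6
eef_pos: [0.4037, 0.2283, 0.2057]
tool_rot: [0.268, 3.125, 0.004]
contact_force: [-0.8, -0.6, -1.4]
opening: 0.0572
grasp_force: 64.5
```

Run:
```python
from h import *
st()
plan([(dk(.060,0,.13),DTOOL),(dk(.060,0,.07),DTOOL,.02)])
```

```text
t 14.6 pos [0.4037 0.2283 0.2057] deck [-0.0438  0.1037  0.2033] F deck [-1.2 -0.5 -1.2] rot err [0.037 0.254 0.297] open 0.0572 grip 65
5 x [-0.0262, -0.0163, 0.0116] [-0.0073, -0.0508, -0.0594] mid [0.478 0.171 0.175] end [0.535  0.1408 0.1616]
3 x [-0.0, -0.0001, 0.02] [-0.0, -0.0001, 0.0001] mid [0.545 0.142 0.123] end [0.5504 0.1425 0.1036]
```

>>> apply_moves(deltas=[{"slide":[-0.0262,-0.0163,0.0116],"dr":[-0.0073,-0.0508,-0.0594],"fingers":0.05},{"slide":[-0.0262,-0.0163,0.0116],"dr":[-0.0073,-0.0508,-0.0594],"fingers":0.05},{"slide":[-0.0262,-0.0163,0.0116],"dr":[-0.0073,-0.0508,-0.0594],"fingers":0.05},{"slide":[-0.0262,-0.0163,0.0116],"dr":[-0.0073,-0.0508,-0.0594],"fingers":0.05},{"slide":[-0.0262,-0.0163,0.0116],"dr":[-0.0073,-0.0508,-0.0594],"fingers":0.05},{"slide":[0,0,0],"dr":[0,0,0],"fingers":0.05},{"slide":[0,0,0],"dr":[0,0,0],"fingers":0.05},{"slide":[0,0,0],"dr":[0,0,0],"fingers":0.05}])

```text
time: 15.27
eef_pos: [0.5315, 0.1395, 0.1574]
tool_rot: [-0.184, 2.884, 0.02]
contact_force: [0.0, 0.1, -1.8]
opening: 0.057
grasp_force: 64.6
```

Run:
```python
from h import *
st()
plan([(dk(.060,0,.065),DTOOL,.015)])
im=optics.camera("top"); s=optics.camera("side")
cv2.imwrite("pics/g4.png",np.hstack([cv2.resize(im[140:250,180:300],(400,367),interpolation=cv2.INTER_CUBIC),cv2.resize(s[110:220,260:380],(400,367),interpolation=cv2.INTER_CUBIC)]))
```

```text
t 15.27 pos [0.5315 0.1395 0.1574] deck [ 0.0553 -0.0006  0.1268] F deck [-0.4  0.1 -1.8] rot err [ 0.002  0.01  -0.   ] open 0.057 grip 65
5 x [-0.001, 0.0001, 0.0124] [-0.0004, -0.0019, 0.0] mid [0.544 0.141 0.122] end [0.5518 0.1425 0.0987]
```

View pics/g4.png

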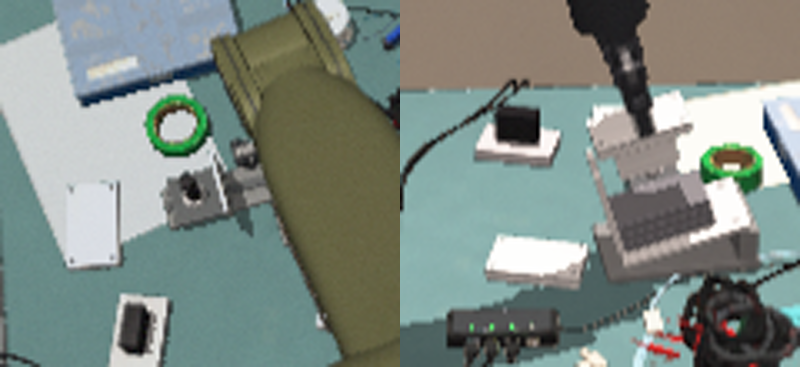

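>>> apply_moves(deltas=[{"slide":[-0.003,0,0],"dr":[0,-0.005,0],"fingers":0.05},{"slide":[-0.003,0,0.01],"dr":[0,-0.005,0],"fingers":0.05},{"slide":[0,0,0.014],"dr":[0,0,0],"fingers":0.05},{"slide":[0,0,0.014],"dr":[0,0,0],"fingers":0.05},{"slide":[0,0,0.014],"dr":[0,0,0],"fingers":0.05},{"slide":[0,0,0.01],"dr":[0,0,0],"fingers":0.05},{"slide":[0,0,0],"dr":[0,0,0],"fingers":0.05},{"slide":[0,0,0],"dr":[0,0,0],"fingers":0.05}])

```text
time: 16.03
eef_pos: [0.5551, 0.143, 0.1009]
tool_rot: [-0.185, 2.87, 0.022]
contact_force: [-0.0, 0.2, -0.7]
opening: 0.0569
grasp_force: 64.6
```

```bash
python3 -c "
from h import *
st()"
```

```text
t 16.03 pos [0.5551 0.143  0.1009] deck [ 0.0637 -0.0001  0.0661] F deck [-0.2  0.2 -0.7] rot err [ 0.002 -0.004 -0.001] open 0.0569 grip 65
```

>>> apply_moves(deltas=[{"slide":[0,0,0.004],"dr":[0,0,0],"fingers":0.05},{"slide":[0,0,0.004],"dr":[0,0,0],"fingers":0.05},{"slide":[0,0,0.003],"dr":[0,0,0],"fingers":0.05},{"slide":[0,0,0],"dr":[0,0,0],"fingers":0.05},{"slide":[0,0,0],"dr":[0,0,0],"fingers":0.05}])

```text
time: 16.45
eef_pos: [0.5583, 0.143, 0.0907]
tool_rot: [-0.184, 2.869, 0.022]
contact_force: [0.1, 0.7, -1.0]
opening: 0.057
grasp_force: 64.6
```

>>> apply_moves(deltas=[{"slide":[0.002,0,0],"dr":[0,0,0],"fingers":0.05},{"slide":[0.002,0,0],"dr":[0,0,0],"fingers":0.05},{"slide":[0.002,0,0],"dr":[0,0,0],"fingers":0.05},{"slide":[0.002,0,0],"dr":[0,0,0],"fingers":0.05},{"slide":[0,0,0],"dr":[0,0,0],"fingers":0.05}])

```text
time: 16.87
eef_pos: [0.5499, 0.1419, 0.0883]
tool_rot: [-0.184, 2.87, 0.022]
contact_force: [-0.5, -0.2, -0.9]
opening: 0.0573
grasp_force: 64.6
```

>>> apply_moves(deltas=[{"slide":[0.0015,0,0],"dr":[0,0,0],"fingers":0.05},{"slide":[0.0005,0,0],"dr":[0,0,0],"fingers":0.05},{"slide":[0,0,0],"dr":[0,0,0],"fingers":0.05}])

```text
time: 17.12
eef_pos: [0.5486, 0.1418, 0.088]
tool_rot: [-0.184, 2.869, 0.022]
contact_force: [-0.2, 0.2, -1.2]
opening: 0.057
grasp_force: 64.6
```

>>> apply_moves(deltas=[{"slide":[0.001,0,0],"dr":[0,0,0],"fingers":0.05},{"slide":[0,0,0],"dr":[0,0,0],"fingers":0.05}])

```text
time: 17.28
eef_pos: [0.5482, 0.1418, 0.088]
tool_rot: [-0.184, 2.868, 0.022]
contact_force: [0.2, -0.0, -1.1]
opening: 0.0574
grasp_force: 64.6
```

```bash
python3 -c "
from h import *
st()"
```

```text
t 17.28 pos [0.5482 0.1418 0.088 ] deck [ 0.0536 -0.0004  0.0554] F deck [-0.1 -0.1 -1.1] rot err [ 0.002 -0.006 -0.001] open 0.0574 grip 65
```

>>> apply_moves(deltas=[{"slide":[0.001,0,0],"dr":[0,0.002,0],"fingers":0.05},{"slide":[0,0,0],"dr":[0,0.002,0],"fingers":0.05}])

```text
time: 17.45
eef_pos: [0.5481, 0.1418, 0.0882]
tool_rot: [-0.184, 2.87, 0.022]
contact_force: [2.7, 1.1, -2.0]
opening: 0.0567
grasp_force: 64.5
```

>>> apply_moves(deltas=[{"slide":[0.001,0,0],"dr":[0,0,0],"fingers":0.05},{"slide":[0,0,0],"dr":[0,0,0],"fingers":0.05}])

```text
time: 17.62
eef_pos: [0.5479, 0.1418, 0.0884]
tool_rot: [-0.183, 2.869, 0.022]
contact_force: [4.1, 1.4, 0.3]
opening: 0.057
grasp_force: 64.5
```

>>> apply_moves(deltas=[{"slide":[0.001,0,0],"dr":[0,0,0],"fingers":0.05},{"slide":[0,0,0],"dr":[0,0,0],"fingers":0.05}])

```text
time: 17.78
eef_pos: [0.5479, 0.1419, 0.0886]
tool_rot: [-0.183, 2.867, 0.022]
contact_force: [6.3, 0.6, -0.5]
opening: 0.0571
grasp_force: 64.5
```

>>> apply_moves(deltas=[{"slide":[0.001,0,0],"dr":[0,0,0],"fingers":0.05},{"slide":[0,0,0],"dr":[0,0,0],"fingers":0.05}])

```text
time: 17.95
eef_pos: [0.5478, 0.1419, 0.0888]
tool_rot: [-0.183, 2.866, 0.022]
contact_force: [8.2, 0.1, -0.6]
opening: 0.057
grasp_force: 64.4
```

```bash
python3 -c "
from h import *
st()"
```

```text
t 17.95 pos [0.5478 0.1419 0.0888] deck [ 0.0534 -0.0003  0.0563] F deck [ 7.7 -0.9 -2.7] rot err [ 0.002 -0.009 -0.   ] open 0.057 grip 64
```

>>> apply_moves(deltas=[{"slide":[-0.003,0,0],"dr":[0,0,0],"fingers":0.05},{"slide":[0,0,0.003],"dr":[0,0,0],"fingers":0.05},{"slide":[0,0,0.003],"dr":[0,0,0],"fingers":0.05},{"slide":[0,0,0],"dr":[0,0,0],"fingers":0.05}])

```text
time: 18.28
eef_pos: [0.5498, 0.1422, 0.082]
tool_rot: [-0.184, 2.87, 0.022]
contact_force: [5.1, 0.5, 2.0]
opening: 0.0576
grasp_force: 64.9
```

```bash
python3 -c "
from h import *
st()"
```

```text
t 18.28 pos [0.5498 0.1422 0.082 ] deck [ 0.0536 -0.0003  0.0492] F deck [ 5.4 -0.2  0.6] rot err [ 0.001 -0.004 -0.001] open 0.0576 grip 65
```

>>> apply_moves(deltas=[{"slide":[0,0,0.0015],"dr":[0,0,0],"fingers":0.05},{"slide":[0,0,0],"dr":[0,0,0],"fingers":0.05}])

```text
time: 18.45
eef_pos: [0.5501, 0.1422, 0.0809]
tool_rot: [-0.184, 2.87, 0.022]
contact_force: [3.8, 1.8, 3.6]
opening: 0.0571
grasp_force: 65.0
```

>>> apply_moves(deltas=[{"slide":[0,0,0.0015],"dr":[0,0,0],"fingers":0.05},{"slide":[0,0,0],"dr":[0,0,0],"fingers":0.05}])

```text
time: 18.62
eef_pos: [0.5505, 0.1422, 0.0794]
tool_rot: [-0.184, 2.87, 0.022]
contact_force: [5.4, 1.4, 3.2]
opening: 0.0569
grasp_force: 65.0
```

```bash
python3 -c "
from h import *
st()"
```

```text
t 18.62 pos [0.5505 0.1422 0.0794] deck [ 0.0536 -0.0003  0.0465] F deck [6.2 0.7 1.6] rot err [ 0.002 -0.004 -0.001] open 0.0569 grip 65
```

>>> apply_moves(deltas=[{"slide":[-0.0015,0,0.001],"dr":[0,0,0],"fingers":0.05},{"slide":[0,0,0],"dr":[0,0,0],"fingers":0.05}])

```text
time: 18.78
eef_pos: [0.5508, 0.1422, 0.078]
tool_rot: [-0.184, 2.873, 0.022]
contact_force: [3.8, 1.6, 2.1]
opening: 0.0567
grasp_force: 64.9
```

>>> apply_moves(deltas=[{"slide":[0,0,0.0015],"dr":[0,0,0],"fingers":0.05},{"slide":[0,0,0],"dr":[0,0,0],"fingers":0.05}])

```text
time: 18.95
eef_pos: [0.5511, 0.1421, 0.0766]
tool_rot: [-0.184, 2.873, 0.022]
contact_force: [4.1, 0.9, 1.9]
opening: 0.0571
grasp_force: 65.1
```

>>> apply_moves(deltas=[{"slide":[0,0,0.0015],"dr":[0,0,0],"fingers":0.05},{"slide":[0,0,0],"dr":[0,0,0],"fingers":0.05}])

```text
time: 19.12
eef_pos: [0.5512, 0.1421, 0.0765]
tool_rot: [-0.184, 2.873, 0.022]
contact_force: [-3.0, -0.6, 14.4]
opening: 0.0567
grasp_force: 66.9
```

>>> apply_moves(deltas=[{"slide":[0,0,0.0015],"dr":[0,0,0],"fingers":0.05},{"slide":[0,0,0],"dr":[0,0,0],"fingers":0.05}])

```text
time: 19.28
eef_pos: [0.5512, 0.1422, 0.0763]
tool_rot: [-0.184, 2.872, 0.022]
contact_force: [-9.6, -2.7, 26.9]
opening: 0.0572
grasp_force: 68.8
```

```bash
python3 -c "
from h import *
st()"
```

```text
t 19.28 pos [0.5512 0.1422 0.0763] deck [ 0.0535 -0.0005  0.0433] F deck [-2.6 -1.5 28.5] rot err [ 0.001 -0.002 -0.001] open 0.0572 grip 69
```

>>> apply_moves(deltas=[{"slide":[0,0,-0.002],"dr":[0,0,0],"fingers":0.05},{"slide":[0,0,0],"dr":[0,0,0],"fingers":0.05},{"slide":[0,0,0],"dr":[0,0,0],"fingers":0.05}])

```text
time: 19.53
eef_pos: [0.5512, 0.1421, 0.0765]
tool_rot: [-0.184, 2.873, 0.022]
contact_force: [-1.0, -1.1, 12.0]
opening: 0.0568
grasp_force: 66.6
```

>>> apply_moves(deltas=[{"slide":[0,0,0],"dr":[0,0,0],"fingers":0.07},{"slide":[0,0,0],"dr":[0,0,0],"fingers":0.07},{"slide":[0,0,0],"dr":[0,0,0],"fingers":0.07},{"slide":[0,0,-0.005],"dr":[0,0,0],"fingers":0.07},{"slide":[0,0,-0.015],"dr":[0,0,0],"fingers":0.07},{"slide":[0,0,-0.03],"dr":[0,0,0],"fingers":0.07},{"slide":[0,0,-0.04],"dr":[0,0,0],"fingers":0.07},{"slide":[0,0,0],"dr":[0,0,0],"fingers":0.07}])

```text
time: 20.2
eef_pos: [0.5303, 0.1401, 0.1691]
tool_rot: [-0.183, 2.865, 0.024]
contact_force: [1.3, 0.5, -0.0]
opening: 0.0697
grasp_force: 0.0
```

Run:
```python
from h import *
st()
b=(.423,.118,-.194); tR=tool(b[2]+np.pi/2)
plan([([*b[:2],.14],tR),([*b[:2],.03],tR,.03)])
```

```text
t 20.2 pos [0.5303 0.1401 0.1691] deck [5.720e-02 1.000e-04 1.384e-01] F deck [ 1.3  0.3 -0.4] rot err [ 0.001 -0.009 -0.   ] open 0.0697 grip 0
3 x [0.0373, -0.0068, 0.003] [0.0143, 0.0897, 0.1066] mid [0.46  0.121 0.146] end [0.423  0.1179 0.1401]
4 x [-0.0, 0.0, 0.0275] [0.0, -0.0, 0.0] mid [0.423 0.118 0.058] end [0.4229 0.1179 0.0301]
```

>>> apply_moves(deltas=[{"slide":[0.0373,-0.0068,0.003],"dr":[0.0143,0.0897,0.1066],"fingers":0.07},{"slide":[0.0373,-0.0068,0.003],"dr":[0.0143,0.0897,0.1066],"fingers":0.07},{"slide":[0.0373,-0.0068,0.003],"dr":[0.0143,0.0897,0.1066],"fingers":0.07},{"slide":[0,0,0],"dr":[0,0,0],"fingers":0.07},{"slide":[0,0,0],"dr":[0,0,0],"fingers":0.07},{"slide":[0,0,0],"dr":[0,0,0],"fingers":0.07}])

```text
time: 20.7
eef_pos: [0.422, 0.116, 0.1337]
tool_rot: [0.247, 3.108, -0.001]
contact_force: [0.5, -1.0, -0.3]
opening: 0.0699
grasp_force: 0.0
```

Run:
```python
from h import *
b=(.423,.118,-.194); tR=tool(b[2]+np.pi/2); st()
plan([([*b[:2],.13],tR),([*b[:2],.02],tR,.03)])
s=optics.camera("side"); im=optics.camera("top")
def wire(c,img,x,y,f,z0,z1,col):
    P=proj(c,corners(.1,.06,z0,z1)@DR.T+dk(.05,0,0))
    for i in range(8):
        for j in range(i):
            if bin(i^j).count("1")==1: cv2.line(img,*[tuple(((P[k]-[x,y]+.5)*f).round().astype(int).tolist()) for k in(i,j)],col,1)
o=[]
for c,i,(x,y) in(("side",s,(308,140)),("top",im,(240,155))):
    v=cv2.resize(i[y:y+60,x:x+62],None,fx=6.4,fy=6.4,interpolation=cv2.INTER_CUBIC); wire(c,v,x,y,6.4,.0385,.0545,(0,0,255)); o.append(v)
cv2.imwrite("pics/c1.png",np.hstack(o))
```

```text
t 20.7 pos [0.422  0.116  0.1337] deck [-0.0586 -0.01    0.1327] F deck [ 0.2 -1.  -0.3] rot err [0.04  0.237 0.284] open 0.0699 grip 0
1 x [-0.0006, 0.0021, 0.0037] [0.0017, 0.0233, 0.0351] mid [0.423 0.118 0.13 ] end [0.423 0.118 0.13 ]
4 x [0.0, 0.0, 0.0275] [-0.0, 0.0, -0.0] mid [0.423 0.118 0.047] end [0.423 0.118 0.02 ]
```

View pics/c1.png

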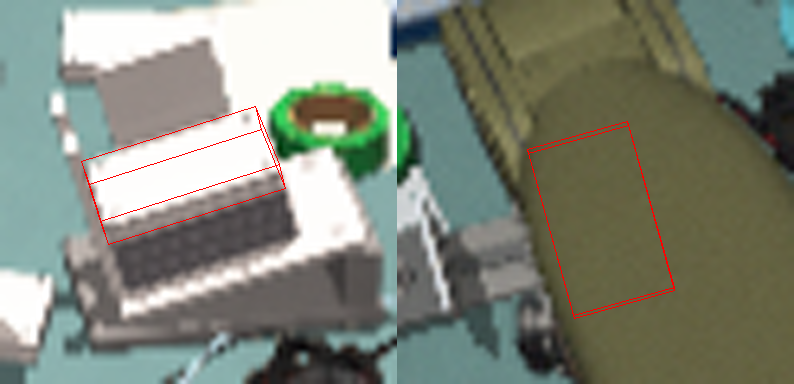

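Box 1 lies flat on the pile against the posts: its outline matches the red prediction at side (97..282, 108..240 in the crop). I'll fetch the far box next, so the top camera gets a clear view of the pile.

Run:
```python
from h import *
b=(.5085,-.4695,-.13); tR=tool(b[2]+np.pi/2); st()
plan([([.423,.05,.22],tool(.9)),([.45,-.35,.22],tR),([*b[:2],.13],tR)])
```

```text
t 20.8 pos [0.4223 0.1161 0.1339] deck [-0.0583 -0.0099  0.1329] F deck [ 0.6 -0.8 -0.2] rot err [0.039 0.236 0.285] open 0.07 grip 0
5 x [-0.0051, -0.0124, -0.0172] [0.0015, 0.0045, 0.1023] mid [0.426 0.077 0.186] end [0.4228 0.05   0.2201]
11 x [-0.0174, -0.0325, 0.0] [0.0, 0.0, -0.0492] mid [ 0.41 -0.17  0.22] end [ 0.4496 -0.3497  0.2201]
5 x [-0.0148, -0.0222, 0.018] [-0.0, 0.0, 0.0001] mid [ 0.485 -0.421  0.166] end [ 0.5086 -0.4693  0.1301]
```

>>> apply_moves(deltas=[{"slide":[-0.005,-0.0124,-0.0172],"dr":[0.0015,0.0045,0.1],"fingers":0.07},{"slide":[-0.005,-0.0124,-0.0172],"dr":[0.0015,0.0045,0.1],"fingers":0.07},{"slide":[-0.005,-0.0124,-0.0172],"dr":[0.0015,0.0045,0.1],"fingers":0.07},{"slide":[-0.005,-0.0124,-0.0172],"dr":[0.0015,0.0045,0.1],"fingers":0.07},{"slide":[-0.005,-0.0124,-0.0172],"dr":[0.0015,0.0045,0.1],"fingers":0.07},{"slide":[-0.0174,-0.0325,0],"dr":[0,0,-0.05],"fingers":0.07},{"slide":[-0.0174,-0.0325,0],"dr":[0,0,-0.05],"fingers":0.07},{"slide":[-0.0174,-0.0325,0],"dr":[0,0,-0.05],"fingers":0.07}])

```text
time: 21.47
eef_pos: [0.4092, -0.061, 0.2208]
tool_rot: [0.785, 3.041, -0.001]
contact_force: [-0.6, -0.9, -0.3]
opening: 0.0704
grasp_force: 0.0
```

>>> apply_moves(deltas=[{"slide":[-0.0174,-0.0325,0],"dr":[0,0,-0.05],"fingers":0.07},{"slide":[-0.0174,-0.0325,0],"dr":[0,0,-0.05],"fingers":0.07},{"slide":[-0.0174,-0.0325,0],"dr":[0,0,-0.05],"fingers":0.07},{"slide":[-0.0174,-0.0325,0],"dr":[0,0,-0.05],"fingers":0.07},{"slide":[-0.0174,-0.0325,0],"dr":[0,0,-0.05],"fingers":0.07},{"slide":[-0.0174,-0.0325,0],"dr":[0,0,-0.05],"fingers":0.07},{"slide":[-0.0174,-0.0325,0],"dr":[0,0,-0.05],"fingers":0.07},{"slide":[-0.0174,-0.0325,0],"dr":[0,0,-0.05],"fingers":0.07}])

```text
time: 22.13
eef_pos: [0.4548, -0.3517, 0.2203]
tool_rot: [-0.169, -3.136, 0.003]
contact_force: [0.9, 0.7, -0.3]
opening: 0.0699
grasp_force: 0.0
```

>>> apply_moves(deltas=[{"slide":[-0.0148,-0.0222,0.018],"dr":[0,0,0],"fingers":0.07},{"slide":[-0.0148,-0.0222,0.018],"dr":[0,0,0],"fingers":0.07},{"slide":[-0.0148,-0.0222,0.018],"dr":[0,0,0],"fingers":0.07},{"slide":[-0.0148,-0.0222,0.018],"dr":[0,0,0],"fingers":0.07},{"slide":[-0.0148,-0.0222,0.018],"dr":[0,0,0],"fingers":0.07},{"slide":[0,0,0],"dr":[0,0,0],"fingers":0.07},{"slide":[0,0,0],"dr":[0,0,0],"fingers":0.07},{"slide":[0,0,0],"dr":[0,0,0],"fingers":0.07}])

```text
time: 22.8
eef_pos: [0.5157, -0.4676, 0.1299]
tool_rot: [-0.172, -3.135, 0.001]
contact_force: [0.5, 0.1, 0.6]
opening: 0.0703
grasp_force: 0.0
```

Run:
```python
from h import *
b=(.5085,-.4695,-.13); tR=tool(b[2]+np.pi/2); st()
plan([([*b[:2],.12],tR),([*b[:2],.02],tR,.03)])
top=optics.camera("top"); s=optics.camera("side"); cv2.imwrite("pics/t2.png",top); cv2.imwrite("pics/s2.png",s)
v=cv2.resize(top[150:270,190:310],(600,600),interpolation=cv2.INTER_CUBIC)
P=corners(.1,.06,.0385,.0545)@DR.T+dk(.05,0,0); Q=proj("top",P)
for i in range(8):
    for j in range(i):
        if bin(i^j).count("1")==1: cv2.line(v,*[tuple(((Q[k]-[190,150]+.5)*5).round().astype(int).tolist()) for k in(i,j)],(0,0,255),1)
cv2.imwrite("pics/c2.png",v)
for c in("top","side"):
  for d in optics.trace(c,"box1")+optics.trace(c,"weight"): print(c,round(d["p"],2),d["extent"])
```

```text
t 22.8 pos [ 0.5157 -0.4676  0.1299] deck [-0.0415 -0.6008  0.1242] F deck [0.6 0.1 0.4] rot err [0.031 0.263 0.236] open 0.0703 grip 0
1 x [0.0069, -0.0027, 0.0099] [-0.0005, -0.002, 0.0204] mid [ 0.509 -0.47   0.12 ] end [ 0.5085 -0.4695  0.12  ]
4 x [0.0, -0.0, 0.025] [0.0, -0.0, 0.0] mid [ 0.509 -0.47   0.045] end [ 0.5085 -0.4695  0.02  ]
top 0.89 [199.7, 193.7, 212.7, 219.4]
top 0.77 [272.4, 211.5, 294.4, 238.8]
top 0.59 [260.5, 170.9, 282.5, 206.1]
top 0.96 [212.7, 228.3, 231.6, 252.8]
side 0.9 [286.4, 183.6, 318.6, 197.4]
side 0.84 [314.3, 306.6, 357.8, 327.1]
side 0.52 [313.8, 143.1, 322.4, 149.7]
side 0.71 [283.2, 144.9, 306.9, 158.2]
```

View pics/c2.png

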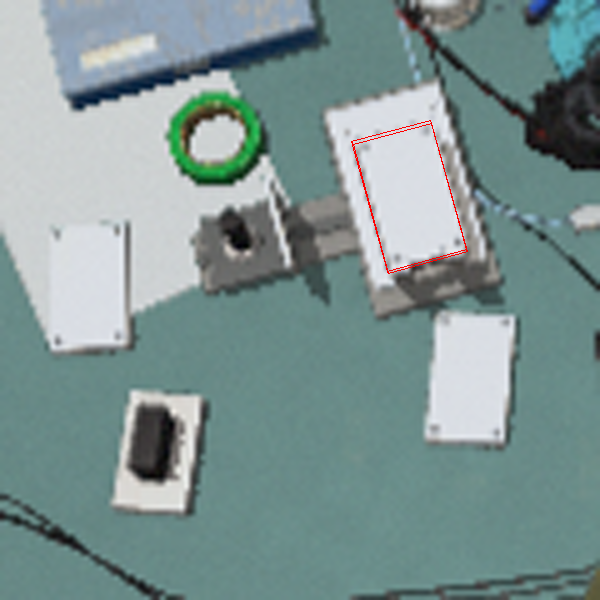

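The top picture shows box 1 squarely on the pile: its hole pattern is centred on the red outline at (410,196) to within about 1 mm. Next I'll grasp the far box.

>>> apply_moves(deltas=[{"slide":[0.0069,-0.0027,0.01],"dr":[0,-0.002,0.02],"fingers":0.07},{"slide":[0,0,0.025],"dr":[0,0,0],"fingers":0.07},{"slide":[0,0,0.03],"dr":[0,0,0],"fingers":0.07},{"slide":[0,0,0.025],"dr":[0,0,0],"fingers":0.07},{"slide":[0,0,0.015],"dr":[0,0,0],"fingers":0.07},{"slide":[0,0,0.005],"dr":[0,0,0],"fingers":0.07},{"slide":[0,0,0],"dr":[0,0,0],"fingers":0.07},{"slide":[0,0,0],"dr":[0,0,0],"fingers":0.07}])

```text
time: 23.77
eef_pos: [0.5091, -0.47, 0.0211]
tool_rot: [0.203, 3.134, -0.003]
contact_force: [-0.8, 0.4, 1.0]
opening: 0.0698
grasp_force: 0.0
```

>>> apply_moves(deltas=[{"slide":[0,0,0.005],"dr":[0,0,0],"fingers":0.07},{"slide":[0,0,0.004],"dr":[0,0,0],"fingers":0.07},{"slide":[0,0,0],"dr":[0,0,0],"fingers":0.07},{"slide":[0,0,0],"dr":[0,0,0],"fingers":0.07}])

```text
time: 24.1
eef_pos: [0.5086, -0.4698, 0.0113]
tool_rot: [0.204, 3.134, -0.002]
contact_force: [-0.7, 0.2, 0.0]
opening: 0.0704
grasp_force: 0.0
```

>>> apply_moves(deltas=[{"slide":[0,0,0.003],"dr":[0,0,0],"fingers":0.07},{"slide":[0,0,0.0025],"dr":[0,0,0],"fingers":0.07},{"slide":[0,0,0.001],"dr":[0,0,0],"fingers":0.07},{"slide":[0,0,0],"dr":[0,0,0],"fingers":0.07}])

```text
time: 24.43
eef_pos: [0.5082, -0.4695, 0.004]
tool_rot: [-0.204, -3.135, 0.001]
contact_force: [-0.9, 0.0, -0.1]
opening: 0.0698
grasp_force: 0.0
```

>>> apply_moves(deltas=[{"slide":[0,0,0],"dr":[0,0,0],"fingers":0.05},{"slide":[0,0,0],"dr":[0,0,0],"fingers":0.05},{"slide":[0,0,0],"dr":[0,0,0],"fingers":0.05},{"slide":[0,0,0],"dr":[0,0,0],"fingers":0.05}])

```text
time: 24.77
eef_pos: [0.5088, -0.4699, 0.0051]
tool_rot: [0.204, 3.134, -0.002]
contact_force: [-1.2, 0.9, 4.4]
opening: 0.0571
grasp_force: 64.1
```

>>> apply_moves(deltas=[{"slide":[0,0,-0.02],"dr":[0,0,0],"fingers":0.05},{"slide":[0,0,-0.03],"dr":[0,0,0],"fingers":0.05},{"slide":[0,0,-0.04],"dr":[0,0,0],"fingers":0.05},{"slide":[0,0,-0.04],"dr":[0,0,0],"fingers":0.05},{"slide":[0,0,-0.04],"dr":[0,0,0],"fingers":0.05},{"slide":[0,0,-0.04],"dr":[0,0,0],"fingers":0.05},{"slide":[0,0,0],"dr":[0,0,0],"fingers":0.05}])

```text
time: 25.35
eef_pos: [0.5116, -0.4725, 0.224]
tool_rot: [0.203, 3.123, -0.016]
contact_force: [0.9, -1.7, -0.2]
opening: 0.057
grasp_force: 64.6
```

Run:
```python
from h import *
st()
plan([([.47,-.12,.24],tool(1.55)),(dk(.064,0.0005,.145),DTOOL),(dk(.064,0.0005,.085),DTOOL,.015)])
```

```text
t 25.35 pos [ 0.5116 -0.4725  0.224 ] deck [-0.0217 -0.6051  0.2163] F deck [ 0.6 -1.8 -0.4] rot err [0.045 0.249 0.254] open 0.057 grip 65
9 x [0.0078, 0.0387, -0.0021] [-0.0011, 0.0013, -0.0121] mid [ 0.493 -0.276  0.233] end [ 0.4698 -0.1197  0.2404]
7 x [-0.0098, 0.0368, 0.0103] [-0.0028, -0.0373, -0.021] mid [0.51  0.028 0.202] end [0.5348 0.1411 0.1774]
5 x [-0.0, -0.0, 0.012] [-0.0, -0.0, -0.0001] mid [0.544 0.142 0.143] end [0.5501 0.143  0.1194]
```

>>> apply_moves(deltas=[{"slide":[0.0078,0.0387,-0.0021],"dr":[-0.0011,0.0013,-0.0121],"fingers":0.05},{"slide":[0.0078,0.0387,-0.0021],"dr":[-0.0011,0.0013,-0.0121],"fingers":0.05},{"slide":[0.0078,0.0387,-0.0021],"dr":[-0.0011,0.0013,-0.0121],"fingers":0.05},{"slide":[0.0078,0.0387,-0.0021],"dr":[-0.0011,0.0013,-0.0121],"fingers":0.05},{"slide":[0.0078,0.0387,-0.0021],"dr":[-0.0011,0.0013,-0.0121],"fingers":0.05},{"slide":[0.0078,0.0387,-0.0021],"dr":[-0.0011,0.0013,-0.0121],"fingers":0.05},{"slide":[0.0078,0.0387,-0.0021],"dr":[-0.0011,0.0013,-0.0121],"fingers":0.05},{"slide":[0.0078,0.0387,-0.0021],"dr":[-0.0011,0.0013,-0.0121],"fingers":0.05}])

```text
time: 26.02
eef_pos: [0.4725, -0.154, 0.2317]
tool_rot: [-0.051, -3.131, -0.014]
contact_force: [0.7, 0.7, -1.7]
opening: 0.0568
grasp_force: 64.7
```

>>> apply_moves(deltas=[{"slide":[0.0078,0.0387,-0.0021],"dr":[-0.0011,0.0013,-0.0121],"fingers":0.05},{"slide":[-0.0098,0.0368,0.0103],"dr":[-0.0028,-0.0373,-0.021],"fingers":0.05},{"slide":[-0.0098,0.0368,0.0103],"dr":[-0.0028,-0.0373,-0.021],"fingers":0.05},{"slide":[-0.0098,0.0368,0.0103],"dr":[-0.0028,-0.0373,-0.021],"fingers":0.05},{"slide":[-0.0098,0.0368,0.0103],"dr":[-0.0028,-0.0373,-0.021],"fingers":0.05},{"slide":[-0.0098,0.0368,0.0103],"dr":[-0.0028,-0.0373,-0.021],"fingers":0.05},{"slide":[-0.0098,0.0368,0.0103],"dr":[-0.0028,-0.0373,-0.021],"fingers":0.05},{"slide":[-0.0098,0.0368,0.0103],"dr":[-0.0028,-0.0373,-0.021],"fingers":0.05}])

```text
time: 26.68
eef_pos: [0.5305, 0.1461, 0.1729]
tool_rot: [-0.183, 2.884, 0.04]
contact_force: [1.5, -1.1, -1.5]
opening: 0.0571
grasp_force: 64.7
```

>>> apply_moves(deltas=[{"slide":[0,0,0],"dr":[0,0,0],"fingers":0.05},{"slide":[0,0,0],"dr":[0,0,0],"fingers":0.05},{"slide":[0,0,0],"dr":[0,0,0],"fingers":0.05}])

```text
time: 26.93
eef_pos: [0.5302, 0.1442, 0.1731]
tool_rot: [-0.182, 2.887, 0.038]
contact_force: [-0.2, -1.1, -2.1]
opening: 0.0572
grasp_force: 64.9
```

Run:
```python
from h import *
st()
plan([(dk(.064,0.0005,.085),DTOOL,.015)])
```

```text
t 26.93 pos [0.5302 0.1442 0.1731] deck [0.0587 0.0042 0.1422] F deck [-0.8 -1.1 -1.9] rot err [-0.01   0.012  0.003] open 0.0572 grip 65
4 x [-0.0014, -0.001, 0.0143] [0.0025, -0.0029, -0.0006] mid [0.545 0.143 0.133] end [0.5504 0.1431 0.1191]
```

>>> apply_moves(deltas=[{"slide":[-0.0014,-0.001,0.0143],"dr":[0.0025,-0.003,-0.0006],"fingers":0.05},{"slide":[-0.0014,-0.001,0.0143],"dr":[0.0025,-0.003,-0.0006],"fingers":0.05},{"slide":[-0.0014,-0.001,0.0143],"dr":[0.0025,-0.003,-0.0006],"fingers":0.05},{"slide":[-0.0014,-0.001,0.0143],"dr":[0.0025,-0.003,-0.0006],"fingers":0.05},{"slide":[0,0,0],"dr":[0,0,0],"fingers":0.05},{"slide":[0,0,0],"dr":[0,0,0],"fingers":0.05},{"slide":[0,0,0],"dr":[0,0,0],"fingers":0.05}])

```text
time: 27.52
eef_pos: [0.5518, 0.1424, 0.1207]
tool_rot: [-0.18, 2.872, 0.026]
contact_force: [-0.4, -0.1, -2.2]
opening: 0.0568
grasp_force: 64.9
```

Run:
```python
from h import *
st()
plan([(dk(.064,0.0,.072),DTOOL,.005)])
```

```text
t 27.52 pos [0.5518 0.1424 0.1207] deck [ 0.0656 -0.0003  0.086 ] F deck [-0.9 -0.1 -2. ] rot err [-0.    -0.003  0.003] open 0.0568 grip 65
3 x [0.0005, 0.0001, 0.0047] [0.0002, 0.0009, -0.0009] mid [0.553 0.143 0.111] end [0.554  0.143  0.1067]
```

>>> apply_moves(deltas=[{"slide":[0,0,0.0047],"dr":[0,0.001,-0.001],"fingers":0.05},{"slide":[0,0,0.0047],"dr":[0,0.001,-0.001],"fingers":0.05},{"slide":[0,0,0.0047],"dr":[0,0.001,-0.001],"fingers":0.05},{"slide":[0.0025,0,0],"dr":[0,0,0],"fingers":0.05},{"slide":[0.0025,0,0],"dr":[0,0,0],"fingers":0.05},{"slide":[0.002,0,0],"dr":[0,0,0],"fingers":0.05},{"slide":[0,0,0],"dr":[0,0,0],"fingers":0.05},{"slide":[0,0,0],"dr":[0,0,0],"fingers":0.05}])

```text
time: 28.18
eef_pos: [0.5481, 0.143, 0.1047]
tool_rot: [-0.187, 2.875, 0.025]
contact_force: [1.1, 1.3, -1.9]
opening: 0.0568
grasp_force: 64.9
```

>>> apply_moves(deltas=[{"slide":[0.001,0,0],"dr":[0,0,0],"fingers":0.05},{"slide":[0.001,0,0],"dr":[0,0,0],"fingers":0.05},{"slide":[0,0,0],"dr":[0,0,0],"fingers":0.05}])

```text
time: 28.43
eef_pos: [0.5462, 0.1427, 0.104]
tool_rot: [-0.187, 2.875, 0.025]
contact_force: [0.8, -0.2, -2.3]
opening: 0.0571
grasp_force: 64.9
```

>>> apply_moves(deltas=[{"slide":[0.001,0,0],"dr":[0,0,0],"fingers":0.05},{"slide":[0.001,0,0],"dr":[0,0,0],"fingers":0.05},{"slide":[0,0,0],"dr":[0,0,0],"fingers":0.05}])

```text
time: 28.68
eef_pos: [0.5442, 0.1424, 0.1034]
tool_rot: [-0.187, 2.875, 0.025]
contact_force: [-0.3, 0.2, -2.1]
opening: 0.0569
grasp_force: 64.9
```

>>> apply_moves(deltas=[{"slide":[0.001,0,0],"dr":[0,0,0],"fingers":0.05},{"slide":[0,0,0],"dr":[0,0,0],"fingers":0.05},{"slide":[0,0,0],"dr":[0,0,0],"fingers":0.05}])

```text
time: 28.93
eef_pos: [0.5435, 0.1424, 0.1033]
tool_rot: [-0.187, 2.875, 0.025]
contact_force: [0.1, -0.1, -1.5]
opening: 0.0571
grasp_force: 64.9
```

```bash
python3 -c "
from h import *
st()"
```

```text
t 28.93 pos [0.5435 0.1424 0.1033] deck [0.0531 0.0007 0.0713] F deck [-0.3 -0.1 -1.5] rot err [-0.001  0.001 -0.002] open 0.0571 grip 65
```

>>> apply_moves(deltas=[{"slide":[0.001,0.0005,0],"dr":[0,0,0],"fingers":0.05},{"slide":[0,0,0],"dr":[0,0,0],"fingers":0.05}])

```text
time: 29.1
eef_pos: [0.5432, 0.1427, 0.1034]
tool_rot: [-0.186, 2.874, 0.025]
contact_force: [1.6, 0.0, -2.1]
opening: 0.0571
grasp_force: 64.9
```

>>> apply_moves(deltas=[{"slide":[0.001,0,0],"dr":[0,0,0],"fingers":0.05},{"slide":[0,0,0],"dr":[0,0,0],"fingers":0.05}])

```text
time: 29.27
eef_pos: [0.543, 0.1427, 0.1036]
tool_rot: [-0.186, 2.872, 0.025]
contact_force: [3.7, -1.1, -1.4]
opening: 0.0572
grasp_force: 64.8
```

>>> apply_moves(deltas=[{"slide":[0.001,0,0],"dr":[0,0,0],"fingers":0.05},{"slide":[0,0,0],"dr":[0,0,0],"fingers":0.05}])

```text
time: 29.43
eef_pos: [0.543, 0.1427, 0.1039]
tool_rot: [-0.185, 2.87, 0.025]
contact_force: [5.8, -0.0, -1.0]
opening: 0.0568
grasp_force: 64.8
```

```bash
python3 -c "
from h import *
st()"
```

```text
t 29.43 pos [0.543  0.1427 0.1039] deck [0.0528 0.0011 0.072 ] F deck [ 5.3 -0.7 -2.5] rot err [-0.001 -0.004 -0.002] open 0.0568 grip 65
```

>>> apply_moves(deltas=[{"slide":[-0.0015,-0.001,0.002],"dr":[0,0,0.002],"fingers":0.05},{"slide":[0,0,0.003],"dr":[0,0,0],"fingers":0.05},{"slide":[0,0,0.003],"dr":[0,0,0],"fingers":0.05},{"slide":[0,0,0],"dr":[0,0,0],"fingers":0.05},{"slide":[0,0,0],"dr":[0,0,0],"fingers":0.05}])

```text
time: 29.85
eef_pos: [0.5453, 0.1423, 0.0956]
tool_rot: [-0.183, 2.873, 0.026]
contact_force: [4.6, -0.1, 1.3]
opening: 0.0572
grasp_force: 65.1
```

>>> apply_moves(deltas=[{"slide":[0,0,0.0015],"dr":[0,0,0],"fingers":0.05},{"slide":[0,0,0],"dr":[0,0,0],"fingers":0.05}])

```text
time: 30.02
eef_pos: [0.5457, 0.1423, 0.0943]
tool_rot: [-0.183, 2.873, 0.026]
contact_force: [5.6, 0.6, 1.8]
opening: 0.057
grasp_force: 65.2
```

>>> apply_moves(deltas=[{"slide":[0,0,0.0015],"dr":[0,0,0],"fingers":0.05},{"slide":[0,0,0],"dr":[0,0,0],"fingers":0.05}])

```text
time: 30.18
eef_pos: [0.5461, 0.1423, 0.0927]
tool_rot: [-0.183, 2.873, 0.026]
contact_force: [5.8, 1.4, 2.1]
opening: 0.0572
grasp_force: 65.2
```

```bash
python3 -c "
from h import *
st()"
```

```text
t 30.18 pos [0.5461 0.1423 0.0927] deck [0.0529 0.0003 0.0605] F deck [6.3 0.7 0.5] rot err [-0.001 -0.001  0.   ] open 0.0572 grip 65
```

>>> apply_moves(deltas=[{"slide":[-0.001,0,0.001],"dr":[0,0,0],"fingers":0.05},{"slide":[0,0,0],"dr":[0,0,0],"fingers":0.05}])

```text
time: 30.35
eef_pos: [0.5462, 0.1423, 0.0919]
tool_rot: [-0.184, 2.875, 0.026]
contact_force: [2.3, -0.4, 5.1]
opening: 0.057
grasp_force: 65.8
```

>>> apply_moves(deltas=[{"slide":[0,0,0.001],"dr":[0,0,0],"fingers":0.05},{"slide":[0,0,0],"dr":[0,0,0],"fingers":0.05}])

```text
time: 30.52
eef_pos: [0.5462, 0.1424, 0.0918]
tool_rot: [-0.184, 2.874, 0.026]
contact_force: [-1.8, -0.8, 13.0]
opening: 0.057
grasp_force: 67.0
```

>>> apply_moves(deltas=[{"slide":[0,0,0.001],"dr":[0,0,0],"fingers":0.05},{"slide":[0,0,0],"dr":[0,0,0],"fingers":0.05}])

```text
time: 30.68
eef_pos: [0.5463, 0.1423, 0.0917]
tool_rot: [-0.184, 2.874, 0.026]
contact_force: [-6.4, -1.9, 21.1]
opening: 0.0567
grasp_force: 68.3
```

```bash
python3 -c "
from h import *
st()"
```

```text
t 30.68 pos [0.5463 0.1423 0.0917] deck [0.0528 0.0003 0.0595] F deck [-0.9 -1.1 22.1] rot err [-0.001 -0.    -0.   ] open 0.0567 grip 68
```

>>> apply_moves(deltas=[{"slide":[0,0,-0.0018],"dr":[0,0,0],"fingers":0.05},{"slide":[0,0,0],"dr":[0,0,0],"fingers":0.05},{"slide":[0,0,0],"dr":[0,0,0],"fingers":0.07},{"slide":[0,0,0],"dr":[0,0,0],"fingers":0.07},{"slide":[0,0,0],"dr":[0,0,0],"fingers":0.07},{"slide":[0,0,-0.005],"dr":[0,0,0],"fingers":0.07},{"slide":[0,0,-0.015],"dr":[0,0,0],"fingers":0.07},{"slide":[0,0,-0.03],"dr":[0,0,0],"fingers":0.07}])

```text
time: 31.35
eef_pos: [0.5301, 0.1396, 0.1362]
tool_rot: [-0.184, 2.884, 0.023]
contact_force: [-0.1, 0.5, 0.1]
opening: 0.0704
grasp_force: 0.0
```

>>> apply_moves(deltas=[{"slide":[0,0,-0.03],"dr":[0,0,0],"fingers":0.07},{"slide":[0,0,0],"dr":[0,0,0],"fingers":0.07},{"slide":[0,0,0],"dr":[0,0,0],"fingers":0.07}])

```text
time: 31.6
eef_pos: [0.5264, 0.1398, 0.1706]
tool_rot: [-0.184, 2.872, 0.026]
contact_force: [0.0, 0.2, -0.3]
opening: 0.0699
grasp_force: 0.0
```

Run:
```python
from h import *
b=(.423,.118,-.194); tR=tool(b[2]+np.pi/2); st()
plan([([*b[:2],.13],tR),([*b[:2],.02],tR,.03)])
```

```text
t 31.6 pos [0.5264 0.1398 0.1706] deck [0.0539 0.0004 0.1408] F deck [-0.   0.2 -0.3] rot err [-0.002 -0.002 -0.   ] open 0.0699 grip 0
3 x [0.0367, -0.0068, 0.0072] [0.0146, 0.0872, 0.1066] mid [0.459 0.121 0.14 ] end [0.4229 0.1179 0.1299]
4 x [-0.0, 0.0, 0.0275] [0.0, 0.0, 0.0] mid [0.423 0.118 0.047] end [0.423  0.1179 0.0199]
```

>>> apply_moves(deltas=[{"slide":[0.0367,-0.0068,0.0052],"dr":[0.0146,0.0872,0.1066],"fingers":0.07},{"slide":[0.0367,-0.0068,0.0052],"dr":[0.0146,0.0872,0.1066],"fingers":0.07},{"slide":[0.0367,-0.0068,0.0052],"dr":[0.0146,0.0872,0.1066],"fingers":0.07},{"slide":[0,0,0],"dr":[0,0,0],"fingers":0.07},{"slide":[0,0,0],"dr":[0,0,0],"fingers":0.07},{"slide":[0,0,0],"dr":[0,0,0],"fingers":0.07}])

```text
time: 32.1
eef_pos: [0.4219, 0.1164, 0.1327]
tool_rot: [0.253, 3.108, 0.001]
contact_force: [0.0, 0.2, 0.1]
opening: 0.07
grasp_force: 0.0
```

Run:
```python
from h import *
b=(.423,.118,-.194); tR=tool(b[2]+np.pi/2); st()
optics.camera("side")
for d in optics.trace("side","box1"):
    m=d["region"]; P=onz("side",[np.nonzero(m)[1].mean(),np.nonzero(m)[0].mean()],.012); x,f=fit({"side":m},BOX,[P[0],P[1],-.17]); print(round(d["p"],2),x.round(4),round(f,3))
plan([([*b[:2],.12],tR),([*b[:2],.012],tR,.03)])
```

```text
t 32.1 pos [0.4219 0.1164 0.1327] deck [-0.0589 -0.0096  0.1318] F deck [0.1 0.2 0.1] rot err [0.039 0.237 0.288] open 0.07 grip 0
0.85 [0.5586 0.2725 0.541 ] 0.207
0.82 [ 0.424   0.119  -0.1902] 0.071
0.68 [ 0.5426  0.3961 -0.0498] 1.08
0.66 [ 0.5657  0.2247 -0.0992] 2.717
1 x [0.0001, 0.0014, 0.0134] [0.0035, 0.0243, 0.0316] mid [0.423 0.118 0.12 ] end [0.423 0.118 0.12 ]
4 x [-0.0, 0.0, 0.027] [0.0, -0.0, 0.0] mid [0.423 0.118 0.039] end [0.423 0.118 0.012]
```

>>> apply_moves(deltas=[{"slide":[0,0.002,0.0134],"dr":[0.0035,0.0243,0.0316],"fingers":0.07},{"slide":[0,0,0.027],"dr":[0,0,0],"fingers":0.07},{"slide":[0,0,0.027],"dr":[0,0,0],"fingers":0.07},{"slide":[0,0,0.027],"dr":[0,0,0],"fingers":0.07},{"slide":[0,0,0.017],"dr":[0,0,0],"fingers":0.07},{"slide":[0,0,0.005],"dr":[0,0,0],"fingers":0.07},{"slide":[0,0,0],"dr":[0,0,0],"fingers":0.07},{"slide":[0,0,0],"dr":[0,0,0],"fingers":0.07}])

```text
time: 32.87
eef_pos: [0.4229, 0.1185, 0.0175]
tool_rot: [-0.305, -3.126, 0.0]
contact_force: [0.2, -0.2, 0.3]
opening: 0.0705
grasp_force: 0.0
```

>>> apply_moves(deltas=[{"slide":[0,0,0.003],"dr":[0,0,0],"fingers":0.07},{"slide":[0,0,0.003],"dr":[0,0,0],"fingers":0.07},{"slide":[0,0,0],"dr":[0,0,0],"fingers":0.07},{"slide":[0,0,0],"dr":[0,0,0],"fingers":0.07}])

```text
time: 33.2
eef_pos: [0.4224, 0.1184, 0.0114]
tool_rot: [-0.305, -3.126, 0.0]
contact_force: [-0.1, -0.2, 0.2]
opening: 0.0702
grasp_force: 0.0
```

>>> apply_moves(deltas=[{"slide":[0,0,0.003],"dr":[0,0,0],"fingers":0.07},{"slide":[0,0,0.0025],"dr":[0,0,0],"fingers":0.07},{"slide":[0,0,0.0015],"dr":[0,0,0],"fingers":0.07},{"slide":[0,0,0],"dr":[0,0,0],"fingers":0.07}])

```text
time: 33.53
eef_pos: [0.4216, 0.1182, 0.0035]
tool_rot: [-0.305, -3.124, 0.001]
contact_force: [-1.0, 0.1, -0.4]
opening: 0.0701
grasp_force: 0.0
```

>>> apply_moves(deltas=[{"slide":[0,0,0],"dr":[0,0,0],"fingers":0.05},{"slide":[0,0,0],"dr":[0,0,0],"fingers":0.05},{"slide":[0,0,0],"dr":[0,0,0],"fingers":0.05},{"slide":[0,0,0],"dr":[0,0,0],"fingers":0.05}])

```text
time: 33.87
eef_pos: [0.4219, 0.1183, 0.0044]
tool_rot: [-0.305, -3.125, 0.0]
contact_force: [-1.7, -0.5, 6.1]
opening: 0.0574
grasp_force: 62.5
```

>>> apply_moves(deltas=[{"slide":[0,0,-0.02],"dr":[0,0,0],"fingers":0.05},{"slide":[0,0,-0.03],"dr":[0,0,0],"fingers":0.05},{"slide":[0,0,-0.04],"dr":[0,0,0],"fingers":0.05},{"slide":[0,0,-0.04],"dr":[0,0,0],"fingers":0.05},{"slide":[0,0,-0.04],"dr":[0,0,0],"fingers":0.05},{"slide":[0,0,-0.02],"dr":[0,0,0],"fingers":0.05},{"slide":[0,0,0],"dr":[0,0,0],"fingers":0.05},{"slide":[0,0,0],"dr":[0,0,0],"fingers":0.05}])

```text
time: 34.53
eef_pos: [0.4231, 0.1186, 0.1949]
tool_rot: [0.305, 3.125, 0.001]
contact_force: [-0.2, -1.1, -1.3]
opening: 0.0573
grasp_force: 64.8
```

Run:
```python
from h import *
st()
plan([(dk(.064,0.0,.145),DTOOL),(dk(.064,0.,.1),DTOOL,.015)])
```

```text
t 34.53 pos [0.4231 0.1186 0.1949] deck [-0.0414 -0.0076  0.1916] F deck [-0.6 -1.1 -1.2] rot err [0.042 0.258 0.32 ] open 0.0573 grip 65
3 x [-0.0361, 0.0105, 0.0092] [-0.0139, -0.0861, -0.1067] mid [0.498 0.129 0.18 ] end [0.5351 0.1405 0.1772]
4 x [-0.0, 0.0, 0.0113] [0.0, 0.0, -0.0] mid [0.544 0.142 0.144] end [0.5467 0.142  0.1336]
```

>>> apply_moves(deltas=[{"slide":[-0.0361,0.0105,0.0092],"dr":[-0.0139,-0.0861,-0.1067],"fingers":0.05},{"slide":[-0.0361,0.0105,0.0092],"dr":[-0.0139,-0.0861,-0.1067],"fingers":0.05},{"slide":[-0.0361,0.0105,0.0092],"dr":[-0.0139,-0.0861,-0.1067],"fingers":0.05},{"slide":[0,0,0],"dr":[0,0,0],"fingers":0.05},{"slide":[0,0,0],"dr":[0,0,0],"fingers":0.05},{"slide":[0,0,0],"dr":[0,0,0],"fingers":0.05}])

```text
time: 35.03
eef_pos: [0.5318, 0.1384, 0.1726]
tool_rot: [-0.141, 2.91, 0.02]
contact_force: [-0.5, -0.4, -1.8]
opening: 0.0573
grasp_force: 64.8
```

Run:
```python
from h import *
st()
plan([(dk(.064,0.0,.1),DTOOL,.015)])
```

```text
t 35.03 pos [0.5318 0.1384 0.1726] deck [ 0.0594 -0.0017  0.1414] F deck [-1.  -0.3 -1.6] rot err [0.005 0.033 0.03 ] open 0.0573 grip 65
3 x [-0.0018, 0.0007, 0.0138] [-0.0017, -0.011, -0.01] mid [0.542 0.141 0.147] end [0.5466 0.1422 0.1336]
```

>>> apply_moves(deltas=[{"slide":[-0.0018,0.0007,0.0138],"dr":[-0.0017,-0.011,-0.01],"fingers":0.05},{"slide":[-0.0018,0.0007,0.0138],"dr":[-0.0017,-0.011,-0.01],"fingers":0.05},{"slide":[-0.0018,0.0007,0.0138],"dr":[-0.0017,-0.011,-0.01],"fingers":0.05},{"slide":[0,0,0],"dr":[0,0,0],"fingers":0.05},{"slide":[0,0,0],"dr":[0,0,0],"fingers":0.05},{"slide":[0,0,0],"dr":[0,0,0],"fingers":0.05}])

```text
time: 35.53
eef_pos: [0.5488, 0.1428, 0.1364]
tool_rot: [-0.183, 2.869, 0.026]
contact_force: [0.7, -0.1, -0.8]
opening: 0.0571
grasp_force: 64.8
```

Run:
```python
from h import *
st()
plan([(dk(.064,0.0,.088),DTOOL,.005)])
```

```text
t 35.53 pos [0.5488 0.1428 0.1364] deck [0.0669 0.0004 0.1019] F deck [ 0.5 -0.2 -0.9] rot err [-0.001 -0.005  0.   ] open 0.0571 grip 65
3 x [0.001, -0.0002, 0.0046] [0.0002, 0.0017, -0.0] mid [0.549 0.142 0.127] end [0.5496 0.1423 0.1223]
```

>>> apply_moves(deltas=[{"slide":[0,0,0.0046],"dr":[0,0.0015,0],"fingers":0.05},{"slide":[0,0,0.0046],"dr":[0,0.0015,0],"fingers":0.05},{"slide":[0.0025,0,0.0046],"dr":[0,0.001,0],"fingers":0.05},{"slide":[0.0025,0,0],"dr":[0,0,0],"fingers":0.05},{"slide":[0.0025,0,0],"dr":[0,0,0],"fingers":0.05},{"slide":[0.0025,0,0],"dr":[0,0,0],"fingers":0.05},{"slide":[0.0015,0,0],"dr":[0,0,0],"fingers":0.05},{"slide":[0,0,0],"dr":[0,0,0],"fingers":0.05}])

```text
time: 36.2
eef_pos: [0.5413, 0.1419, 0.1198]
tool_rot: [-0.184, 2.873, 0.025]
contact_force: [-0.3, -0.2, -1.8]
opening: 0.0573
grasp_force: 64.8
```

>>> apply_moves(deltas=[{"slide":[0.001,0,0],"dr":[0,0,0],"fingers":0.05},{"slide":[0.001,0,0],"dr":[0,0,0],"fingers":0.05},{"slide":[0,0,0],"dr":[0,0,0],"fingers":0.05}])

```text
time: 36.45
eef_pos: [0.5399, 0.1417, 0.1194]
tool_rot: [-0.184, 2.872, 0.025]
contact_force: [-0.5, -0.5, -0.1]
opening: 0.0571
grasp_force: 64.8
```

>>> apply_moves(deltas=[{"slide":[0.001,0,0],"dr":[0,0,0],"fingers":0.05},{"slide":[0.001,0,0],"dr":[0,0,0],"fingers":0.05},{"slide":[0,0,0],"dr":[0,0,0],"fingers":0.05}])

```text
time: 36.7
eef_pos: [0.5378, 0.1414, 0.1187]
tool_rot: [-0.184, 2.873, 0.025]
contact_force: [-1.6, 0.3, -0.4]
opening: 0.0569
grasp_force: 64.8
```

```bash
python3 -c "
from h import *
st()"
```

```text
t 36.7 pos [0.5378 0.1414 0.1187] deck [0.0516 0.0005 0.0877] F deck [-1.6  0.5  0. ] rot err [-0.001 -0.002 -0.   ] open 0.0569 grip 65
```

>>> apply_moves(deltas=[{"slide":[0.001,0,0],"dr":[0,0,0],"fingers":0.05},{"slide":[0,0,0],"dr":[0,0,0],"fingers":0.05}])

```text
time: 36.87
eef_pos: [0.5374, 0.1414, 0.1187]
tool_rot: [-0.184, 2.872, 0.025]
contact_force: [0.2, -0.1, -0.3]
opening: 0.057
grasp_force: 64.8
```

>>> apply_moves(deltas=[{"slide":[0.001,0,0],"dr":[0,0,0],"fingers":0.05},{"slide":[0,0,0],"dr":[0,0,0],"fingers":0.05}])

```text
time: 37.03
eef_pos: [0.5373, 0.1415, 0.1189]
tool_rot: [-0.184, 2.87, 0.026]
contact_force: [2.9, 0.1, -0.7]
opening: 0.0574
grasp_force: 64.8
```

>>> apply_moves(deltas=[{"slide":[0.001,0,0],"dr":[0,0,0],"fingers":0.05},{"slide":[0,0,0],"dr":[0,0,0],"fingers":0.05}])

```text
time: 37.2
eef_pos: [0.5371, 0.1415, 0.1192]
tool_rot: [-0.183, 2.868, 0.026]
contact_force: [4.4, 0.1, 0.9]
opening: 0.0569
grasp_force: 64.7
```

```bash
python3 -c "
from h import *
st()"
```

```text
t 37.2 pos [0.5371 0.1415 0.1192] deck [0.051  0.0006 0.0884] F deck [ 4.5 -0.4 -0.3] rot err [-0.001 -0.006 -0.   ] open 0.0569 grip 65
```

>>> apply_moves(deltas=[{"slide":[-0.0015,-0.0005,0.002],"dr":[0,0,0],"fingers":0.05},{"slide":[0,0,0.003],"dr":[0,0,0],"fingers":0.05},{"slide":[0,0,0.003],"dr":[0,0,0],"fingers":0.05},{"slide":[-0.0005,0,0.001],"dr":[0,0,0],"fingers":0.05},{"slide":[0,0,0],"dr":[0,0,0],"fingers":0.05}])

```text
time: 37.62
eef_pos: [0.5398, 0.1413, 0.1096]
tool_rot: [-0.184, 2.872, 0.025]
contact_force: [3.3, 0.1, 0.9]
opening: 0.0572
grasp_force: 65.0
```

>>> apply_moves(deltas=[{"slide":[0,0,0.0015],"dr":[0,0,0],"fingers":0.05},{"slide":[0,0,0],"dr":[0,0,0],"fingers":0.05}])

```text
time: 37.78
eef_pos: [0.5402, 0.1413, 0.1084]
tool_rot: [-0.184, 2.872, 0.025]
contact_force: [3.3, 0.6, 1.3]
opening: 0.0571
grasp_force: 65.0
```

>>> apply_moves(deltas=[{"slide":[0,0,0.001],"dr":[0,0,0],"fingers":0.05},{"slide":[0,0,0],"dr":[0,0,0],"fingers":0.05}])

```text
time: 37.95
eef_pos: [0.5404, 0.1414, 0.1075]
tool_rot: [-0.184, 2.872, 0.026]
contact_force: [3.0, -0.0, 2.0]
opening: 0.0569
grasp_force: 65.0
```

```bash
python3 -c "
from h import *
st()"
```

```text
t 37.95 pos [0.5404 0.1414 0.1075] deck [0.0511 0.0001 0.0763] F deck [ 3.4 -0.4  1.2] rot err [-0.001 -0.003 -0.   ] open 0.0569 grip 65
```

>>> apply_moves(deltas=[{"slide":[0,0,0.001],"dr":[0,0,0],"fingers":0.05},{"slide":[0,0,0],"dr":[0,0,0],"fingers":0.05}])

```text
time: 38.12
eef_pos: [0.5406, 0.1414, 0.1066]
tool_rot: [-0.184, 2.872, 0.025]
contact_force: [4.4, -0.3, 0.9]
opening: 0.0572
grasp_force: 65.0
```

>>> apply_moves(deltas=[{"slide":[0,0,0.001],"dr":[0,0,0],"fingers":0.05},{"slide":[0,0,0],"dr":[0,0,0],"fingers":0.05}])

```text
time: 38.28
eef_pos: [0.5407, 0.1414, 0.1064]
tool_rot: [-0.184, 2.872, 0.026]
contact_force: [-0.7, -0.4, 8.1]
opening: 0.0573
grasp_force: 66.0
```

>>> apply_moves(deltas=[{"slide":[0,0,0.0008],"dr":[0,0,0],"fingers":0.05},{"slide":[0,0,0],"dr":[0,0,0],"fingers":0.05}])

```text
time: 38.45
eef_pos: [0.5407, 0.1414, 0.1063]
tool_rot: [-0.184, 2.871, 0.026]
contact_force: [-4.2, -1.2, 14.7]
opening: 0.0575
grasp_force: 66.9
```

```bash
python3 -c "
from h import *
st()"
```

```text
t 38.45 pos [0.5407 0.1414 0.1063] deck [0.0512 0.0001 0.075 ] F deck [-0.4 -0.7 15.4] rot err [-0.001 -0.003 -0.   ] open 0.0575 grip 67
```

>>> apply_moves(deltas=[{"slide":[0,0,-0.0012],"dr":[0,0,0],"fingers":0.05},{"slide":[0,0,0],"dr":[0,0,0],"fingers":0.05},{"slide":[0,0,0],"dr":[0,0,0],"fingers":0.07},{"slide":[0,0,0],"dr":[0,0,0],"fingers":0.07},{"slide":[0,0,0],"dr":[0,0,0],"fingers":0.07},{"slide":[0,0,-0.005],"dr":[0,0,0],"fingers":0.07},{"slide":[0,0,-0.015],"dr":[0,0,0],"fingers":0.07},{"slide":[0,0,-0.03],"dr":[0,0,0],"fingers":0.07}])

```text
time: 39.12
eef_pos: [0.5245, 0.1388, 0.1509]
tool_rot: [-0.184, 2.881, 0.023]
contact_force: [-0.5, 0.4, 0.1]
opening: 0.0699
grasp_force: 0.0
```

>>> apply_moves(deltas=[{"slide":[0,0,-0.03],"dr":[0,0,0],"fingers":0.07},{"slide":[0,0,0],"dr":[0,0,0],"fingers":0.07},{"slide":[0,0,0],"dr":[0,0,0],"fingers":0.07}])

```text
time: 39.37
eef_pos: [0.5208, 0.139, 0.1852]
tool_rot: [-0.184, 2.869, 0.027]
contact_force: [0.1, -0.7, -0.3]
opening: 0.0698
grasp_force: 0.0
```

Run:
```python
from h import *
b=(.5415,.3965,-.055); tR=tool(b[2]+np.pi/2); st()
plan([([*b[:2],.15],tR),([*b[:2],.02],tR,.03)])
```

```text
t 39.37 pos [0.5208 0.139  0.1852] deck [0.0521 0.0002 0.1565] F deck [-0.  -0.7 -0.3] rot err [-0.001 -0.006 -0.   ] open 0.0698 grip 0
7 x [-0.0039, 0.0366, 0.0059] [0.0037, 0.0381, 0.026] mid [0.528 0.287 0.166] end [0.5412 0.3965 0.1499]
5 x [-0.0001, 0.0, 0.026] [-0.0, -0.0, -0.0001] mid [0.541 0.396 0.072] end [0.5417 0.3964 0.0199]
```

>>> apply_moves(deltas=[{"slide":[-0.0039,0.0366,0.0059],"dr":[0.0037,0.0381,0.026],"fingers":0.07},{"slide":[-0.0039,0.0366,0.0059],"dr":[0.0037,0.0381,0.026],"fingers":0.07},{"slide":[-0.0039,0.0366,0.0059],"dr":[0.0037,0.0381,0.026],"fingers":0.07},{"slide":[-0.0039,0.0366,0.0059],"dr":[0.0037,0.0381,0.026],"fingers":0.07},{"slide":[-0.0039,0.0366,0.0059],"dr":[0.0037,0.0381,0.026],"fingers":0.07},{"slide":[-0.0039,0.0366,0.0059],"dr":[0.0037,0.0381,0.026],"fingers":0.07},{"slide":[-0.0039,0.0366,0.0059],"dr":[0.0037,0.0381,0.026],"fingers":0.07}])

```text
time: 39.95
eef_pos: [0.5391, 0.3974, 0.1453]
tool_rot: [-0.088, -3.133, 0.005]
contact_force: [1.7, 0.0, 0.5]
opening: 0.07
grasp_force: 0.0
```

>>> apply_moves(deltas=[{"slide":[0,0,0],"dr":[0,0,0],"fingers":0.07},{"slide":[0,0,0],"dr":[0,0,0],"fingers":0.07},{"slide":[0,0,0],"dr":[0,0,0],"fingers":0.07}])

```text
time: 40.2
eef_pos: [0.5392, 0.3953, 0.1453]
tool_rot: [-0.086, -3.134, 0.006]
contact_force: [0.1, -0.5, 0.6]
opening: 0.0699
grasp_force: 0.0
```

Run:
```python
from h import *
b=(.5415,.3965,-.055); tR=tool(b[2]+np.pi/2); st()
plan([([*b[:2],.13],tR),([*b[:2],.015],tR,.03)])
```

```text
t 40.2 pos [0.5392 0.3953 0.1453] deck [0.091  0.2521 0.1047] F deck [ 0.2 -0.6  0.6] rot err [0.028 0.268 0.181] open 0.0699 grip 0
1 x [-0.0023, 0.0014, 0.0152] [-0.0043, -0.0063, 0.0001] mid [0.542 0.396 0.13 ] end [0.5415 0.3965 0.13  ]
4 x [0.0, 0.0, 0.0288] [-0.0, 0.0, 0.0] mid [0.542 0.396 0.044] end [0.5415 0.3965 0.0148]
```

>>> apply_moves(deltas=[{"slide":[-0.0023,0.0014,0.0152],"dr":[-0.0043,-0.0063,0],"fingers":0.07},{"slide":[0,0,0.0288],"dr":[0,0,0],"fingers":0.07},{"slide":[0,0,0.0288],"dr":[0,0,0],"fingers":0.07},{"slide":[0,0,0.0288],"dr":[0,0,0],"fingers":0.07},{"slide":[0,0,0.018],"dr":[0,0,0],"fingers":0.07},{"slide":[0,0,0.006],"dr":[0,0,0],"fingers":0.07},{"slide":[0,0,0],"dr":[0,0,0],"fingers":0.07},{"slide":[0,0,0],"dr":[0,0,0],"fingers":0.07}])

```text
time: 40.87
eef_pos: [0.5432, 0.3969, 0.0231]
tool_rot: [0.088, 3.137, 0.005]
contact_force: [-0.6, 0.4, 1.0]
opening: 0.0698
grasp_force: 0.0
```

>>> apply_moves(deltas=[{"slide":[0,0,0.003],"dr":[0,0,0],"fingers":0.07},{"slide":[0,0,0.003],"dr":[0,0,0],"fingers":0.07},{"slide":[0,0,0],"dr":[0,0,0],"fingers":0.07},{"slide":[0,0,0],"dr":[0,0,0],"fingers":0.07}])

```text
time: 41.2
eef_pos: [0.5432, 0.3979, 0.0165]
tool_rot: [0.087, 3.137, 0.005]
contact_force: [0.2, 1.5, 0.0]
opening: 0.0699
grasp_force: 0.0
```

Need 12 mm more.

>>> apply_moves(deltas=[{"slide":[0,-0.001,0.003],"dr":[0,0,0],"fingers":0.07},{"slide":[0,0,0.003],"dr":[0,0,0],"fingers":0.07},{"slide":[0,0,0.003],"dr":[0,0,0],"fingers":0.07},{"slide":[0,0,0],"dr":[0,0,0],"fingers":0.07}])

```text
time: 41.53
eef_pos: [0.5423, 0.3963, 0.0059]
tool_rot: [0.087, 3.139, 0.003]
contact_force: [-1.3, -0.8, 0.3]
opening: 0.0698
grasp_force: 0.0
```

>>> apply_moves(deltas=[{"slide":[0,0,0.002],"dr":[0,0,0],"fingers":0.07},{"slide":[0,0,0.0015],"dr":[0,0,0],"fingers":0.07},{"slide":[0,0,0],"dr":[0,0,0],"fingers":0.07}])

```text
time: 41.78
eef_pos: [0.5427, 0.3966, 0.0029]
tool_rot: [0.087, 3.138, 0.004]
contact_force: [0.2, -0.2, 0.3]
opening: 0.0701
grasp_force: 0.0
```

>>> apply_moves(deltas=[{"slide":[0,0,0],"dr":[0,0,0],"fingers":0.05},{"slide":[0,0,0],"dr":[0,0,0],"fingers":0.05},{"slide":[0,0,0],"dr":[0,0,0],"fingers":0.05},{"slide":[0,0,0],"dr":[0,0,0],"fingers":0.05}])

```text
time: 42.12
eef_pos: [0.5432, 0.3969, 0.0039]
tool_rot: [0.087, 3.137, 0.005]
contact_force: [-0.7, -0.2, 3.1]
opening: 0.0575
grasp_force: 64.5
```

>>> apply_moves(deltas=[{"slide":[0,0,-0.02],"dr":[0,0,0],"fingers":0.05},{"slide":[0,0,-0.03],"dr":[0,0,0],"fingers":0.05},{"slide":[0,0,-0.04],"dr":[0,0,0],"fingers":0.05},{"slide":[0,0,-0.04],"dr":[0,0,0],"fingers":0.05},{"slide":[0,0,-0.04],"dr":[0,0,0],"fingers":0.05},{"slide":[0,0,-0.04],"dr":[0,0,0],"fingers":0.05},{"slide":[0,0,0],"dr":[0,0,0],"fingers":0.05},{"slide":[0,0,0],"dr":[0,0,0],"fingers":0.05}])

```text
time: 42.78
eef_pos: [0.5438, 0.3972, 0.2164]
tool_rot: [0.087, 3.132, 0.011]
contact_force: [0.2, -0.9, -2.1]
opening: 0.0575
grasp_force: 64.8
```

Run:
```python
from h import *
st()
plan([(dk(.064,0.0,.165),DTOOL),(dk(.064,0.,.118),DTOOL,.015)])
```

```text
t 42.78 pos [0.5438 0.3972 0.2164] deck [0.114  0.2534 0.1721] F deck [-0.5 -0.9 -2.1] rot err [0.018 0.253 0.183] open 0.0575 grip 65
7 x [0.0031, -0.0368, 0.0022] [-0.0025, -0.0361, -0.0261] mid [0.53  0.25  0.206] end [0.5301 0.1398 0.1966]
4 x [0.0, 0.0, 0.0118] [-0.0001, -0.0, 0.0] mid [0.539 0.141 0.162] end [0.5422 0.1413 0.151 ]
```

>>> apply_moves(deltas=[{"slide":[0.0031,-0.0368,0.0022],"dr":[-0.0025,-0.0361,-0.0261],"fingers":0.05},{"slide":[0.0031,-0.0368,0.0022],"dr":[-0.0025,-0.0361,-0.0261],"fingers":0.05},{"slide":[0.0031,-0.0368,0.0022],"dr":[-0.0025,-0.0361,-0.0261],"fingers":0.05},{"slide":[0.0031,-0.0368,0.0022],"dr":[-0.0025,-0.0361,-0.0261],"fingers":0.05},{"slide":[0.0031,-0.0368,0.0022],"dr":[-0.0025,-0.0361,-0.0261],"fingers":0.05},{"slide":[0.0031,-0.0368,0.0022],"dr":[-0.0025,-0.0361,-0.0261],"fingers":0.05},{"slide":[0.0031,-0.0368,0.0022],"dr":[-0.0025,-0.0361,-0.0261],"fingers":0.05},{"slide":[0,0,0],"dr":[0,0,0],"fingers":0.05}])

```text
time: 43.45
eef_pos: [0.5219, 0.1312, 0.1894]
tool_rot: [-0.177, 2.89, 0.009]
contact_force: [-1.1, 0.4, -2.3]
opening: 0.0577
grasp_force: 65.0
```

>>> apply_moves(deltas=[{"slide":[0,0,0],"dr":[0,0,0],"fingers":0.05},{"slide":[0,0,0],"dr":[0,0,0],"fingers":0.05}])

```text
time: 43.62
eef_pos: [0.5274, 0.1383, 0.193]
tool_rot: [-0.183, 2.883, 0.019]
contact_force: [0.4, 0.4, -1.3]
opening: 0.0573
grasp_force: 65.0
```

Run:
```python
from h import *
st()
plan([(dk(.066,0.0,.115),DTOOL,.015)])
```

```text
t 43.62 pos [0.5274 0.1383 0.193 ] deck [ 0.0604 -0.0013  0.1623] F deck [ 0.1  0.4 -1.4] rot err [ 0.003  0.008 -0.   ] open 0.0573 grip 65
4 x [-0.0015, 0.0004, 0.0118] [-0.0008, -0.0021, 0.0] mid [0.54  0.141 0.16 ] end [0.5448 0.142  0.1489]
```

>>> apply_moves(deltas=[{"slide":[-0.0015,0.0004,0.0118],"dr":[-0.0008,-0.002,0],"fingers":0.05},{"slide":[-0.0015,0.0004,0.0118],"dr":[-0.0008,-0.002,0],"fingers":0.05},{"slide":[-0.0015,0.0004,0.0118],"dr":[-0.0008,-0.002,0],"fingers":0.05},{"slide":[-0.0015,0.0004,0.0118],"dr":[-0.0008,-0.002,0],"fingers":0.05},{"slide":[0,0,0],"dr":[0,0,0],"fingers":0.05},{"slide":[0,0,0],"dr":[0,0,0],"fingers":0.05},{"slide":[0,0,0],"dr":[0,0,0],"fingers":0.05}])

```text
time: 44.2
eef_pos: [0.5462, 0.1434, 0.1506]
tool_rot: [-0.186, 2.872, 0.025]
contact_force: [-0.3, 0.0, -2.6]
opening: 0.0575
grasp_force: 65.0
```

Run:
```python
from h import *
st()
plan([(dk(.066,0.0,.098),DTOOL,.005)])
```

```text
t 44.2 pos [0.5462 0.1434 0.1506] deck [0.0681 0.0014 0.1163] F deck [-1.   0.1 -2.4] rot err [-0.    -0.002 -0.002] open 0.0575 grip 65
4 x [0.0005, -0.0003, 0.0046] [0.0001, 0.0005, 0.0006] mid [0.548 0.143 0.137] end [0.5492 0.1426 0.1323]
```

>>> apply_moves(deltas=[{"slide":[0,-0.0003,0.005],"dr":[0,0.0005,0.0005],"fingers":0.05},{"slide":[0,-0.0003,0.005],"dr":[0,0.0005,0.0005],"fingers":0.05},{"slide":[0,-0.0003,0.005],"dr":[0,0.0005,0.0005],"fingers":0.05},{"slide":[0,-0.0003,0.004],"dr":[0,0,0],"fingers":0.05},{"slide":[0.003,0,0],"dr":[0,0,0],"fingers":0.05},{"slide":[0.003,0,0],"dr":[0,0,0],"fingers":0.05},{"slide":[0.003,0,0],"dr":[0,0,0],"fingers":0.05},{"slide":[0.002,0,0],"dr":[0,0,0],"fingers":0.05}])

```text
time: 44.87
eef_pos: [0.5399, 0.1403, 0.1292]
tool_rot: [-0.182, 2.874, 0.024]
contact_force: [0.2, 1.2, -1.8]
opening: 0.0576
grasp_force: 65.0
```

>>> apply_moves(deltas=[{"slide":[0,0,0],"dr":[0,0,0],"fingers":0.05},{"slide":[0.001,0,0],"dr":[0,0,0],"fingers":0.05},{"slide":[0,0,0],"dr":[0,0,0],"fingers":0.05}])

```text
time: 45.12
eef_pos: [0.5396, 0.1404, 0.1293]
tool_rot: [-0.183, 2.873, 0.025]
contact_force: [-0.9, 0.4, -1.2]
opening: 0.0575
grasp_force: 65.0
```

>>> apply_moves(deltas=[{"slide":[0.001,0,0],"dr":[0,0,0],"fingers":0.05},{"slide":[0.001,0,0],"dr":[0,0,0],"fingers":0.05},{"slide":[0,0,0],"dr":[0,0,0],"fingers":0.05}])

```text
time: 45.37
eef_pos: [0.5374, 0.1401, 0.1285]
tool_rot: [-0.183, 2.874, 0.024]
contact_force: [-0.2, 1.0, -1.8]
opening: 0.0577
grasp_force: 65.0
```

```bash
python3 -c "
from h import *
st()"
```

```text
t 45.37 pos [0.5374 0.1401 0.1285] deck [ 0.0536 -0.0008  0.0973] F deck [-0.6  1.  -1.8] rot err [-0.    -0.001  0.   ] open 0.0577 grip 65
```

>>> apply_moves(deltas=[{"slide":[0.001,0.0008,0.001],"dr":[0,0,0],"fingers":0.05},{"slide":[0,0,0],"dr":[0,0,0],"fingers":0.05}])

```text
time: 45.53
eef_pos: [0.5374, 0.1409, 0.1275]
tool_rot: [-0.183, 2.872, 0.024]
contact_force: [0.4, -0.0, -1.8]
opening: 0.0574
grasp_force: 65.1
```

>>> apply_moves(deltas=[{"slide":[0.001,0,0],"dr":[0,0,0],"fingers":0.05},{"slide":[0,0,0],"dr":[0,0,0],"fingers":0.05}])

```text
time: 45.7
eef_pos: [0.5372, 0.1409, 0.1279]
tool_rot: [-0.182, 2.871, 0.025]
contact_force: [3.1, 0.1, -0.8]
opening: 0.0573
grasp_force: 65.0
```

>>> apply_moves(deltas=[{"slide":[0.001,0,0],"dr":[0,0,0],"fingers":0.05},{"slide":[0,0,0],"dr":[0,0,0],"fingers":0.05}])

```text
time: 45.87
eef_pos: [0.537, 0.1409, 0.1281]
tool_rot: [-0.182, 2.869, 0.025]
contact_force: [5.5, 0.1, -0.5]
opening: 0.0575
grasp_force: 65.0
```

```bash
python3 -c "
from h import *
st()"
```

```text
t 45.87 pos [0.537  0.1409 0.1281] deck [0.0532 0.0001 0.097 ] F deck [ 5.1 -0.6 -1.9] rot err [-0.    -0.005  0.001] open 0.0575 grip 65
```

>>> apply_moves(deltas=[{"slide":[-0.002,0,0.002],"dr":[0,0,0],"fingers":0.05},{"slide":[0,0,0.002],"dr":[0,0,0],"fingers":0.05},{"slide":[0,0,0],"dr":[0,0,0],"fingers":0.05}])

```text
time: 46.12
eef_pos: [0.5385, 0.1412, 0.1235]
tool_rot: [-0.183, 2.873, 0.025]
contact_force: [3.5, 0.3, 1.5]
opening: 0.0571
grasp_force: 65.2
```

>>> apply_moves(deltas=[{"slide":[0,0,0.001],"dr":[0,0,0],"fingers":0.05},{"slide":[0,0,0],"dr":[0,0,0],"fingers":0.05}])

```text
time: 46.28
eef_pos: [0.5387, 0.1412, 0.1227]
tool_rot: [-0.183, 2.873, 0.025]
contact_force: [4.7, 0.6, 1.2]
opening: 0.0574
grasp_force: 65.2
```

>>> apply_moves(deltas=[{"slide":[0,0,0.001],"dr":[0,0,0],"fingers":0.05},{"slide":[0,0,0],"dr":[0,0,0],"fingers":0.05}])

```text
time: 46.45
eef_pos: [0.5388, 0.1412, 0.1219]
tool_rot: [-0.183, 2.873, 0.025]
contact_force: [3.1, 0.9, 1.8]
opening: 0.0574
grasp_force: 65.3
```

>>> apply_moves(deltas=[{"slide":[0,0,0.001],"dr":[0,0,0],"fingers":0.05},{"slide":[0,0,0],"dr":[0,0,0],"fingers":0.05}])

```text
time: 46.62
eef_pos: [0.5388, 0.1412, 0.1217]
tool_rot: [-0.183, 2.872, 0.025]
contact_force: [-0.8, -1.1, 10.6]
opening: 0.0575
grasp_force: 66.3
```

```bash
python3 -c "
from h import *
st()"
```

```text
t 46.62 pos [0.5388 0.1412 0.1217] deck [0.0533 0.0002 0.0904] F deck [ 1.8 -1.  10.5] rot err [-0.001 -0.002  0.   ] open 0.0575 grip 66
```

>>> apply_moves(deltas=[{"slide":[0,0,-0.0008],"dr":[0,0,0],"fingers":0.05},{"slide":[0,0,0],"dr":[0,0,0],"fingers":0.05},{"slide":[0,0,0],"dr":[0,0,0],"fingers":0.07},{"slide":[0,0,0],"dr":[0,0,0],"fingers":0.07},{"slide":[0,0,0],"dr":[0,0,0],"fingers":0.07},{"slide":[0,0,-0.005],"dr":[0,0,0],"fingers":0.07},{"slide":[0,0,-0.015],"dr":[0,0,0],"fingers":0.07},{"slide":[0,0,-0.03],"dr":[0,0,0],"fingers":0.07}])

```text
time: 47.28
eef_pos: [0.5224, 0.1384, 0.1663]
tool_rot: [-0.183, 2.882, 0.022]
contact_force: [0.3, 0.0, -1.1]
opening: 0.0699
grasp_force: 0.0
```

>>> apply_moves(deltas=[{"slide":[0,0,-0.035],"dr":[0,0,0],"fingers":0.07},{"slide":[0,-0.04,-0.01],"dr":[0,0,0],"fingers":0.07},{"slide":[0,-0.04,0],"dr":[0,0,0],"fingers":0.07},{"slide":[0,-0.04,0],"dr":[0,0,0],"fingers":0.07},{"slide":[0,-0.04,0],"dr":[0,0,0],"fingers":0.07},{"slide":[0,-0.04,0],"dr":[0,0,0],"fingers":0.07},{"slide":[0,-0.04,0],"dr":[0,0,0],"fingers":0.07},{"slide":[0,-0.04,0],"dr":[0,0,0],"fingers":0.07}])

```text
time: 47.95
eef_pos: [0.5485, -0.1416, 0.213]
tool_rot: [-0.182, 2.874, 0.025]
contact_force: [0.8, -0.2, 0.5]
opening: 0.0699
grasp_force: 0.0
```

Run:
```python
from h import *
st()
top=optics.camera("top"); s=optics.camera("side"); v={}
o=[]
for c,i,(x,y) in(("top",top,(205,155)),("side",s,(275,120))):
    w=cv2.resize(i[y:y+100,x:x+100],None,fx=4,fy=4,interpolation=cv2.INTER_CUBIC)
    Q=proj(c,corners(.1,.06,.0866,.1026)@DR.T+dk(.0523,0,0))
    for k in range(8):
        for j in range(k):
            if bin(k^j).count("1")==1: cv2.line(w,*[tuple(((Q[n]-[x,y]+.5)*4).round().astype(int).tolist()) for n in(k,j)],(0,0,255),1)
    o.append(w)
cv2.imwrite("pics/c3.png",np.hstack(o))
for c in("top","side"):
    r=optics.trace(c,"weight")
    print(c,[(round(d["p"],2),d["extent"]) for d in r])
    v[c]=r[0]["region"]
P=onz("top",[np.nonzero(v["top"])[1].mean(),np.nonzero(v["top"])[0].mean()],.02)
for vv in(v,{"top":v["top"]},{"side":v["side"]}): print(fit(vv,WT,[P[0],P[1],-.2]))
```

```text
t 47.95 pos [ 0.5485 -0.1416  0.213 ] deck [ 0.0515 -0.2816  0.1854] F deck [ 0.9 -0.3  0.3] rot err [-0.    -0.     0.001] open 0.0699 grip 0
top [(0.77, [225.5, 222.5, 247.1, 245.7])]
side [(0.87, [287.4, 151.1, 310.8, 168.9])]
(array([ 0.41894282,  0.29921506, -0.18595487]), np.float64(0.17885304920708955))
(array([ 0.4188474 ,  0.29975842, -0.23425957]), np.float64(0.15965485074626865))
(array([ 0.41807029,  0.29849195, -0.115793  ]), np.float64(0.187890625))
```

View pics/c3.png

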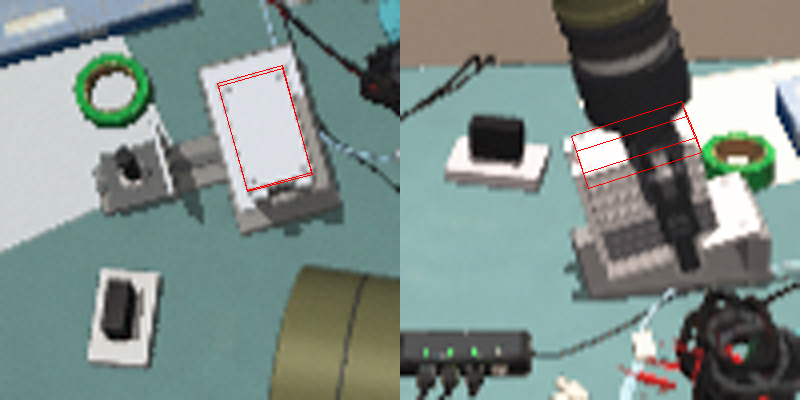

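The weight has been knocked aside and now stands at top crop (123,315), about (0.419, 0.299). The four-box pile matches the predicted outline in both views. I'll work out the weight's yaw from the slab corners in that picture.

Run:
```python
from h import *
c=[(101,268),(160,273),(89,361),(147,366)]
W=[onz("top",(205+x/4-.375,155+y/4-.375),.016)[:2] for x,y in c]
print(np.round(W,4)); TL,TR,BL,BR=W
print("len",np.linalg.norm(TL-BL),np.linalg.norm(TR-BR),"wid",np.linalg.norm(TL-TR),"cen",np.mean(W,0))
for v in(TL-BL,TR-BR): print("yaw",np.arctan2(v[1],v[0]))
v=(TL-TR); print(np.arctan2(-v[0],v[1]))
b=(.419,.299,-.19); tR=tool(b[2]+np.pi/2)
plan([([.44,.0,.24],tool(1.5)),([*b[:2],.16],tR)])
```

```text
[[0.4664 0.3157]
 [0.4526 0.2614]
 [0.3786 0.3352]
 [0.3653 0.2827]]
len 0.08995232372468695 0.08985964837908261 wid 0.055971146512065764 cen [0.41570693 0.29876214]
yaw -0.21864118611407213
yaw -0.23892744498615653
-0.24929275206243462
5 x [0.0194, 0.0292, -0.0085] [0.0054, 0.0521, 0.0387] mid [ 0.479 -0.059  0.226] end [ 4.4e-01 -1.0e-04  2.4e-01]
8 x [0.0072, 0.0368, 0.01] [-0.0, -0.0, 0.0149] mid [0.423 0.187 0.19 ] end [0.4189 0.299  0.16  ]
```

>>> apply_moves(deltas=[{"slide":[0.0194,0.0292,-0.0085],"dr":[0.0054,0.0521,0.0387],"fingers":0.06},{"slide":[0.0194,0.0292,-0.0085],"dr":[0.0054,0.0521,0.0387],"fingers":0.06},{"slide":[0.0194,0.0292,-0.0085],"dr":[0.0054,0.0521,0.0387],"fingers":0.06},{"slide":[0.0194,0.0292,-0.0085],"dr":[0.0054,0.0521,0.0387],"fingers":0.06},{"slide":[0.0194,0.0292,-0.0085],"dr":[0.0054,0.0521,0.0387],"fingers":0.06},{"slide":[0,0,0],"dr":[0,0,0],"fingers":0.06}])

```text
time: 48.65
eef_pos: [0.4378, 0.0061, 0.2413]
tool_rot: [-0.096, -3.138, -0.002]
contact_force: [1.6, -0.5, 0.4]
opening: 0.0602
grasp_force: 0.0
```

>>> apply_moves(deltas=[{"slide":[0.0072,0.0368,0.01],"dr":[0,0,0.0195],"fingers":0.06},{"slide":[0.0072,0.0368,0.01],"dr":[0,0,0.0195],"fingers":0.06},{"slide":[0.0072,0.0368,0.01],"dr":[0,0,0.0195],"fingers":0.06},{"slide":[0.0072,0.0368,0.01],"dr":[0,0,0.0195],"fingers":0.06},{"slide":[0.0072,0.0368,0.01],"dr":[0,0,0.0195],"fingers":0.06},{"slide":[0.0072,0.0368,0.01],"dr":[0,0,0.0195],"fingers":0.06},{"slide":[0.0072,0.0368,0.01],"dr":[0,0,0.0195],"fingers":0.06},{"slide":[0.0072,0.0368,0.01],"dr":[0,0,0.0195],"fingers":0.06}])

```text
time: 49.32
eef_pos: [0.4213, 0.3021, 0.1593]
tool_rot: [0.348, 3.121, -0.002]
contact_force: [1.2, 0.1, 0.1]
opening: 0.0602
grasp_force: 0.0
```

>>> apply_moves(deltas=[{"slide":[0,0,0],"dr":[0,0,0],"fingers":0.06},{"slide":[0,0,0],"dr":[0,0,0],"fingers":0.06},{"slide":[0,0,0],"dr":[0,0,0],"fingers":0.06}])

```text
time: 49.57
eef_pos: [0.422, 0.2996, 0.1595]
tool_rot: [0.347, 3.122, -0.004]
contact_force: [-0.0, -0.6, -0.3]
opening: 0.0599
grasp_force: 0.0
```

Run:
```python
from h import *
st()
r=optics.camera("side"); r=optics.trace("side","weight"); print([(round(d["p"],2),d["extent"]) for d in r])
b=(.417,.299,-.235); tR=tool(b[2]+np.pi/2)
plan([([*b[:2],.14],tR),([*b[:2],.05],tR,.03)])
```

```text
t 49.57 pos [0.422  0.2996 0.1595] deck [-0.0295  0.1721  0.1517] F deck [-0.2 -0.6 -0.3] rot err [0.048 0.259 0.347] open 0.0599 grip 0
[(0.93, [285.2, 151.6, 310.0, 167.0])]
1 x [0.0058, -0.001, 0.0201] [-0.0013, 0.0016, 0.0109] mid [0.417 0.299 0.14 ] end [0.417 0.299 0.14 ]
4 x [-0.0, -0.0, 0.0225] [-0.0, 0.0, -0.0] mid [0.417 0.299 0.073] end [0.417 0.299 0.05 ]
```

>>> apply_moves(deltas=[{"slide":[0.005,-0.001,0.02],"dr":[-0.0013,0.0016,0.0109],"fingers":0.06},{"slide":[0,0,0.0225],"dr":[0,0,0],"fingers":0.06},{"slide":[0,0,0.0225],"dr":[0,0,0],"fingers":0.06},{"slide":[0,0,0.0225],"dr":[0,0,0],"fingers":0.06},{"slide":[0,0,0.0225],"dr":[0,0,0],"fingers":0.06},{"slide":[0,0,0.005],"dr":[0,0,0],"fingers":0.06},{"slide":[0,0,0.005],"dr":[0,0,0],"fingers":0.06},{"slide":[0,0,0],"dr":[0,0,0],"fingers":0.06}])

```text
time: 50.33
eef_pos: [0.4185, 0.299, 0.04]
tool_rot: [-0.37, -3.12, -0.0]
contact_force: [-0.1, 1.0, -0.3]
opening: 0.0603
grasp_force: 0.0
```

>>> apply_moves(deltas=[{"slide":[0,0,0],"dr":[0,0,0],"fingers":0.06},{"slide":[0,0,0],"dr":[0,0,0],"fingers":0.015},{"slide":[0,0,0],"dr":[0,0,0],"fingers":0.015},{"slide":[0,0,0],"dr":[0,0,0],"fingers":0.015},{"slide":[0,0,0],"dr":[0,0,0],"fingers":0.015},{"slide":[0,0,0],"dr":[0,0,0],"fingers":0.015},{"slide":[0,0,0],"dr":[0,0,0],"fingers":0.015}])

```text
time: 50.92
eef_pos: [0.4191, 0.3006, 0.0408]
tool_rot: [0.367, 3.118, 0.003]
contact_force: [-0.1, 1.4, 6.4]
opening: 0.0202
grasp_force: 61.2
```

>>> apply_moves(deltas=[{"slide":[0,0,-0.015],"dr":[0,0,0],"fingers":0.015},{"slide":[0,0,-0.03],"dr":[0,0,0],"fingers":0.015},{"slide":[0,0,-0.04],"dr":[0,0,0],"fingers":0.015},{"slide":[0,0,-0.04],"dr":[0,0,0],"fingers":0.015},{"slide":[0,0,-0.04],"dr":[0,0,0],"fingers":0.015},{"slide":[0,0,-0.03],"dr":[0,0,0],"fingers":0.015},{"slide":[0,0,0],"dr":[0,0,0],"fingers":0.015},{"slide":[0,0,0],"dr":[0,0,0],"fingers":0.015}])

```text
time: 51.58
eef_pos: [0.4189, 0.3001, 0.2356]
tool_rot: [0.368, 3.118, 0.003]
contact_force: [-0.2, 0.1, -5.7]
opening: 0.0206
grasp_force: 59.9
```

Run:
```python
from h import *
st()
plan([(dk(.054,0.0,.19),DTOOL),(dk(.0535,0.,.16),DTOOL,.015)])
```

```text
t 51.58 pos [0.4189 0.3001 0.2356] deck [-0.0126  0.173   0.226 ] F deck [-1.7  0.1 -5.5] rot err [0.046 0.257 0.36 ] open 0.0206 grip 60
5 x [-0.0216, -0.0308, 0.0055] [-0.0091, -0.0513, -0.072] mid [0.469 0.199 0.222] end [0.5141 0.138  0.2183]
3 x [0.0002, -0.0, 0.0101] [0.0, -0.0001, -0.0001] mid [0.519 0.139 0.199] end [0.5213 0.1389 0.1889]
```

>>> apply_moves(deltas=[{"slide":[-0.0216,-0.0308,0.0055],"dr":[-0.0091,-0.0513,-0.072],"fingers":0.015},{"slide":[-0.0216,-0.0308,0.0055],"dr":[-0.0091,-0.0513,-0.072],"fingers":0.015},{"slide":[-0.0216,-0.0308,0.0055],"dr":[-0.0091,-0.0513,-0.072],"fingers":0.015},{"slide":[-0.0216,-0.0308,0.0055],"dr":[-0.0091,-0.0513,-0.072],"fingers":0.015},{"slide":[-0.0216,-0.0308,0.0055],"dr":[-0.0091,-0.0513,-0.072],"fingers":0.015},{"slide":[0,0,0],"dr":[0,0,0],"fingers":0.015},{"slide":[0,0,0],"dr":[0,0,0],"fingers":0.015},{"slide":[0,0,0],"dr":[0,0,0],"fingers":0.015}])

```text
time: 52.25
eef_pos: [0.5109, 0.1366, 0.2143]
tool_rot: [-0.182, 2.884, 0.021]
contact_force: [-0.3, 0.1, -4.8]
opening: 0.0203
grasp_force: 60.4
```

Run:
```python
from h import *
st()
plan([(dk(.0535,0.,.158),DTOOL,.01)])
```

```text
t 52.25 pos [0.5109 0.1366 0.2143] deck [ 0.0499 -0.0008  0.1872] F deck [-1.5  0.2 -4.5] rot err [0.002 0.009 0.001] open 0.0203 grip 60
3 x [-0.0013, 0.0003, 0.0097] [-0.0005, -0.0031, -0.0003] mid [0.518 0.138 0.196] end [0.5218 0.1389 0.1872]
```

>>> apply_moves(deltas=[{"slide":[-0.0013,0.0003,0.0097],"dr":[-0.0005,-0.0031,0],"fingers":0.015},{"slide":[-0.0013,0.0003,0.0097],"dr":[-0.0005,-0.0031,0],"fingers":0.015},{"slide":[-0.0013,0.0003,0.0097],"dr":[-0.0005,-0.0031,0],"fingers":0.015},{"slide":[0,0,0],"dr":[0,0,0],"fingers":0.015},{"slide":[0,0,0],"dr":[0,0,0],"fingers":0.015},{"slide":[0,0,0],"dr":[0,0,0],"fingers":0.015}])

```text
time: 52.75
eef_pos: [0.524, 0.1406, 0.19]
tool_rot: [-0.185, 2.869, 0.025]
contact_force: [-0.1, 0.3, -4.0]
opening: 0.0203
grasp_force: 60.4
```

>>> apply_moves(deltas=[{"slide":[0,0,0.003],"dr":[0,0,0],"fingers":0.015},{"slide":[0,0,0.003],"dr":[0,0,0],"fingers":0.015},{"slide":[0,0,0.003],"dr":[0,0,0],"fingers":0.015},{"slide":[0,0,0],"dr":[0,0,0],"fingers":0.015},{"slide":[0,0,0],"dr":[0,0,0],"fingers":0.015}])

```text
time: 53.17
eef_pos: [0.5267, 0.14, 0.1815]
tool_rot: [-0.183, 2.868, 0.025]
contact_force: [-0.7, -0.4, -4.8]
opening: 0.0202
grasp_force: 60.5
```

```bash
python3 -c "
from h import *
st()"
```

```text
t 53.17 pos [0.5267 0.14   0.1815] deck [0.057  0.0005 0.1513] F deck [-2.  -0.3 -4.4] rot err [-0.    -0.006  0.   ] open 0.0202 grip 60
```

>>> apply_moves(deltas=[{"slide":[0.003,0,0.002],"dr":[0,0.004,0],"fingers":0.015},{"slide":[0,-0.0003,0.002],"dr":[0,0,0],"fingers":0.015},{"slide":[0,0,0.001],"dr":[0,0,0],"fingers":0.015},{"slide":[0,0,0],"dr":[0,0,0],"fingers":0.015},{"slide":[0,0,0],"dr":[0,0,0],"fingers":0.015}])

```text
time: 53.58
eef_pos: [0.5255, 0.1396, 0.1761]
tool_rot: [-0.183, 2.872, 0.025]
contact_force: [0.8, -0.3, -4.5]
opening: 0.0203
grasp_force: 60.5
```

>>> apply_moves(deltas=[{"slide":[0,0,0.001],"dr":[0,0,0],"fingers":0.015},{"slide":[0,0,0],"dr":[0,0,0],"fingers":0.015}])

```text
time: 53.75
eef_pos: [0.5258, 0.1397, 0.1752]
tool_rot: [-0.183, 2.871, 0.025]
contact_force: [0.2, 0.1, -5.6]
opening: 0.0202
grasp_force: 60.4
```

>>> apply_moves(deltas=[{"slide":[0,0,0.001],"dr":[0,0,0],"fingers":0.015},{"slide":[0,0,0],"dr":[0,0,0],"fingers":0.015}])

```text
time: 53.92
eef_pos: [0.526, 0.1397, 0.1741]
tool_rot: [-0.183, 2.872, 0.025]
contact_force: [-0.3, 0.1, -4.2]
opening: 0.0202
grasp_force: 60.4
```

>>> apply_moves(deltas=[{"slide":[0,0,0.001],"dr":[0,0,0],"fingers":0.015},{"slide":[0,0,0],"dr":[0,0,0],"fingers":0.015}])

```text
time: 54.08
eef_pos: [0.5262, 0.1398, 0.1735]
tool_rot: [-0.183, 2.871, 0.025]
contact_force: [-2.4, -0.8, -2.6]
opening: 0.0205
grasp_force: 60.7
```

```bash
python3 -c "
from h import *
st()"
```

```text
t 54.08 pos [0.5262 0.1398 0.1735] deck [0.0545 0.0004 0.1437] F deck [-3.1 -0.5 -1.8] rot err [-0.001 -0.003  0.   ] open 0.0205 grip 61
```

Touching. One more small step to confirm, then release.

>>> apply_moves(deltas=[{"slide":[0,0,0.001],"dr":[0,0,0],"fingers":0.015},{"slide":[0,0,0],"dr":[0,0,0],"fingers":0.015},{"slide":[0,0,0],"dr":[0,0,0],"fingers":0.015}])

```text
time: 54.33
eef_pos: [0.5263, 0.1399, 0.1734]
tool_rot: [-0.183, 2.871, 0.026]
contact_force: [-4.9, -0.8, 4.8]
opening: 0.0205
grasp_force: 61.7
```

>>> apply_moves(deltas=[{"slide":[0,0,0],"dr":[0,0,0],"fingers":0.05},{"slide":[0,0,0],"dr":[0,0,0],"fingers":0.05},{"slide":[0,0,0],"dr":[0,0,0],"fingers":0.05},{"slide":[0,0,0],"dr":[0,0,0],"fingers":0.05},{"slide":[0,0,-0.01],"dr":[0,0,0],"fingers":0.05},{"slide":[0,0,-0.03],"dr":[0,0,0],"fingers":0.05},{"slide":[0,0,-0.03],"dr":[0,0,0],"fingers":0.05},{"slide":[0,0,0],"dr":[0,0,0],"fingers":0.06}])

```text
time: 55.0
eef_pos: [0.5109, 0.1383, 0.2466]
tool_rot: [-0.182, 2.862, 0.028]
contact_force: [0.7, -0.1, 0.2]
opening: 0.0594
grasp_force: 0.0
```

Run:
```python
from h import *
st()
tR=tool(RACK[3],RZ@[1,0,0],-.4); P=np.array([.5525,.2737,.0634]); tz=tR[:,2]
r=optics.camera("side"); r=optics.trace("side","weight"); print([(round(d["p"],2),d["extent"]) for d in r])
Q=proj("side",np.vstack(WT)@DR.T+dk(.0535,0,.1026)); print(Q.min(0),Q.max(0))
plan([([.53,.24,.26],tool(1.0)),(P-.13*tz,tR),(P,tR,.02)])
```

```text
t 55.0 pos [0.5109 0.1383 0.2466] deck [0.0585 0.0008 0.2183] F deck [ 0.7 -0.2 -0. ] rot err [-0.002 -0.013  0.   ] open 0.0594 grip 0
[(0.87, [319.2, 140.6, 347.3, 160.6]), (0.26, [315.1, 156.0, 347.8, 164.6])]
[317.9302371  136.16460578] [347.38128764 161.85015385]
6 x [-0.001, 0.0178, -0.0025] [0.0158, 0.0429, 0.1156] mid [0.515 0.208 0.254] end [0.5299 0.24   0.2597]
8 x [0.0092, 0.0085, 0.0079] [0.0219, -0.0468, 0.1076] mid [0.529 0.298 0.215] end [0.5457 0.324  0.1832]
7 x [-0.0, 0.0001, 0.0186] [-0.0, 0.0001, 0.0] mid [0.55  0.295 0.115] end [0.5528 0.2738 0.0633]
```

>>> apply_moves(deltas=[{"slide":[-0.001,0.0178,-0.0025],"dr":[0.0158,0.0429,0.1156],"fingers":0.06},{"slide":[-0.001,0.0178,-0.0025],"dr":[0.0158,0.0429,0.1156],"fingers":0.06},{"slide":[-0.001,0.0178,-0.0025],"dr":[0.0158,0.0429,0.1156],"fingers":0.06},{"slide":[-0.001,0.0178,-0.0025],"dr":[0.0158,0.0429,0.1156],"fingers":0.06},{"slide":[-0.001,0.0178,-0.0025],"dr":[0.0158,0.0429,0.1156],"fingers":0.06},{"slide":[-0.001,0.0178,-0.0025],"dr":[0.0158,0.0429,0.1156],"fingers":0.06},{"slide":[0.0092,0.0085,0.0079],"dr":[0.0219,-0.0468,0.1076],"fingers":0.06},{"slide":[0.0092,0.0085,0.0079],"dr":[0.0219,-0.0468,0.1076],"fingers":0.06}])

```text
time: 55.77
eef_pos: [0.5257, 0.2639, 0.2394]
tool_rot: [1.184, 2.826, -0.111]
contact_force: [-0.6, 0.5, 0.0]
opening: 0.06
grasp_force: 0.0
```

>>> apply_moves(deltas=[{"slide":[0.0092,0.0085,0.0079],"dr":[0.0219,-0.0468,0.1076],"fingers":0.06},{"slide":[0.0092,0.0085,0.0079],"dr":[0.0219,-0.0468,0.1076],"fingers":0.06},{"slide":[0.0092,0.0085,0.0079],"dr":[0.0219,-0.0468,0.1076],"fingers":0.06},{"slide":[0.0092,0.0085,0.0079],"dr":[0.0219,-0.0468,0.1076],"fingers":0.06},{"slide":[0.0092,0.0085,0.0079],"dr":[0.0219,-0.0468,0.1076],"fingers":0.06},{"slide":[0.0092,0.0085,0.0079],"dr":[0.0219,-0.0468,0.1076],"fingers":0.06},{"slide":[0,0,0],"dr":[0,0,0],"fingers":0.06},{"slide":[0,0,0],"dr":[0,0,0],"fingers":0.06}])

```text
time: 56.43
eef_pos: [0.5435, 0.3237, 0.177]
tool_rot: [1.857, 2.121, -0.391]
contact_force: [0.2, 0.2, -0.4]
opening: 0.0599
grasp_force: 0.0
```

Run:
```python
from h import *
st(); print(observe()["joints"].round(2))
tR=tool(RACK[3],RZ@[1,0,0],-.4); P=np.array([.5525,.2737,.0634]); tz=tR[:,2]
plan([(P-.11*tz,tR),(P,tR,.016)])
```

```text
t 56.43 pos [0.5435 0.3237 0.177 ] deck [0.0945 0.1806 0.1366] F deck [ 0.1  0.1 -0.5] rot err [ 0.52  -0.104  1.48 ] open 0.0599 grip 0
[ 0.7   0.65  0.29  1.45 -0.33  2.18]
1 x [-0.0025, 0.0026, 0.0144] [-0.0082, 0.0036, 0.0067] mid [0.547 0.316 0.165] end [0.547  0.3162 0.1647]
7 x [0.0, 0.0, 0.0157] [-0.0, 0.0, -0.0] mid [0.55  0.292 0.107] end [0.5524 0.2737 0.0635]
```

>>> apply_moves(deltas=[{"slide":[-0.0025,0.0026,0.0144],"dr":[-0.0082,0.0036,0.0067],"fingers":0.06},{"slide":[0,0,0.0157],"dr":[0,0,0],"fingers":0.06},{"slide":[0,0,0.0157],"dr":[0,0,0],"fingers":0.06},{"slide":[0,0,0.0157],"dr":[0,0,0],"fingers":0.06},{"slide":[0,0,0.0157],"dr":[0,0,0],"fingers":0.06},{"slide":[0,0,0],"dr":[0,0,0],"fingers":0.06},{"slide":[0,0,0],"dr":[0,0,0],"fingers":0.06}])

```text
time: 57.02
eef_pos: [0.5506, 0.2905, 0.1112]
tool_rot: [1.866, 2.111, -0.37]
contact_force: [0.7, -0.2, 0.4]
opening: 0.06
grasp_force: 0.0
```

Run:
```python
from h import *
st()
tR=tool(RACK[3],RZ@[1,0,0],-.4); P=np.array([.5525,.2737,.0634])
plan([(P,tR,.01)])
```

```text
t 57.02 pos [0.5506 0.2905 0.1112] deck [0.0802 0.1467 0.0723] F deck [ 0.7 -0.3  0.2] rot err [ 0.506 -0.11   1.492] open 0.06 grip 0
6 x [0.0005, -0.0001, 0.0084] [0.0005, -0.0004, -0.0008] mid [0.552 0.279 0.079] end [0.5523 0.2738 0.0636]
```

>>> apply_moves(deltas=[{"slide":[0.0005,0,0.0084],"dr":[0,0,0],"fingers":0.06},{"slide":[0.0005,0,0.0084],"dr":[0,0,0],"fingers":0.06},{"slide":[0.0005,0,0.0084],"dr":[0,0,0],"fingers":0.06},{"slide":[0.0005,0,0.0084],"dr":[0,0,0],"fingers":0.06},{"slide":[0.0005,0,0.0084],"dr":[0,0,0],"fingers":0.06},{"slide":[0.0005,0,0.0084],"dr":[0,0,0],"fingers":0.06},{"slide":[0,0,0],"dr":[0,0,0],"fingers":0.06},{"slide":[0,0,0],"dr":[0,0,0],"fingers":0.06}])

```text
time: 57.68
eef_pos: [0.5529, 0.2748, 0.0617]
tool_rot: [1.865, 2.111, -0.372]
contact_force: [0.8, -0.0, 0.2]
opening: 0.06
grasp_force: 0.0
```

>>> apply_moves(deltas=[{"slide":[0,0,0],"dr":[0,0,0],"fingers":0.01},{"slide":[0,0,0],"dr":[0,0,0],"fingers":0.01},{"slide":[0,0,0],"dr":[0,0,0],"fingers":0.01},{"slide":[0,0,0],"dr":[0,0,0],"fingers":0.01},{"slide":[0,0,0],"dr":[0,0,0],"fingers":0.01},{"slide":[0,0,0],"dr":[0,0,0],"fingers":0.01}])

```text
time: 58.18
eef_pos: [0.5525, 0.2755, 0.0633]
tool_rot: [1.865, 2.112, -0.371]
contact_force: [-4.2, 1.4, 5.5]
opening: 0.0146
grasp_force: 58.7
```

Run:
```python
from h import *
st(); o=observe(); p=o["eef_pos"]; M=R.from_rotvec(o["tool_rot"]).as_matrix()
print(M.T@RZ@[0,-.006,0])
plan([(p+RZ@[0,-.05,0],M,.006)])
```

```text
t 58.18 pos [0.5525 0.2755 0.0633] deck [0.0678 0.1316 0.026 ] F deck [-2.5  1.9  6.3] rot err [ 0.506 -0.11   1.491] open 0.0146 grip 59
[-5.53269540e-03  1.59948789e-05  2.32142753e-03]
9 x [-0.0051, 0.0, 0.0021] [-0.0, 0.0, -0.0] mid [0.556 0.248 0.063] end [0.5587 0.2262 0.0636]
```

>>> apply_moves(deltas=[{"slide":[-0.004,0,0.0017],"dr":[0,0,0],"fingers":0.01},{"slide":[-0.0055,0,0.0023],"dr":[0,0,0],"fingers":0.01},{"slide":[-0.0055,0,0.0023],"dr":[0,0,0],"fingers":0.01},{"slide":[-0.0055,0,0.0023],"dr":[0,0,0],"fingers":0.01},{"slide":[-0.0055,0,0.0023],"dr":[0,0,0],"fingers":0.01},{"slide":[-0.0055,0,0.0023],"dr":[0,0,0],"fingers":0.01},{"slide":[-0.0055,0,0.0023],"dr":[0,0,0],"fingers":0.01},{"slide":[0,0,0],"dr":[0,0,0],"fingers":0.01}])

```text
time: 58.85
eef_pos: [0.5579, 0.2348, 0.0632]
tool_rot: [1.866, 2.111, -0.371]
contact_force: [-4.1, -0.3, 5.0]
opening: 0.0145
grasp_force: 58.8
```

>>> apply_moves(deltas=[{"slide":[-0.0037,0,0.0015],"dr":[0,0,0],"fingers":0.01},{"slide":[-0.0037,0,0.0015],"dr":[0,0,0],"fingers":0.01},{"slide":[-0.0037,0,0.0015],"dr":[0,0,0],"fingers":0.01},{"slide":[0,0,0],"dr":[0,0,0],"fingers":0.01},{"slide":[0,0,0],"dr":[0,0,0],"fingers":0.01}])

```text
time: 59.27
eef_pos: [0.5594, 0.2235, 0.0632]
tool_rot: [1.865, 2.111, -0.371]
contact_force: [-4.8, 0.5, 5.7]
opening: 0.0149
grasp_force: 59.0
```

>>> apply_moves(deltas=[{"slide":[-0.0018,0,0.0008],"dr":[0,0,0],"fingers":0.01},{"slide":[-0.0009,0,0.0004],"dr":[0,0,0],"fingers":0.01},{"slide":[0,0,0],"dr":[0,0,0],"fingers":0.01}])

```text
time: 59.52
eef_pos: [0.5597, 0.221, 0.0632]
tool_rot: [1.865, 2.111, -0.37]
contact_force: [-3.9, 0.9, 7.1]
opening: 0.0145
grasp_force: 59.1
```

```bash
python3 -c "
from h import *
st(); o=observe(); print(((o['eef_pos']-DT)@RZ).round(4),(o['contact_force']@RZ).round(1))"
```

```text
t 59.52 pos [0.5597 0.221  0.0632] deck [0.068  0.0767 0.0259] F deck [-1.8  1.3  7.9] rot err [ 0.506 -0.11   1.491] open 0.0145 grip 59
[0.0589 0.0767 0.0426] [-3.7  1.3  7.1]
```

>>> apply_moves(deltas=[{"slide":[-0.0014,0,0.0006],"dr":[0,0,0],"fingers":0.01},{"slide":[-0.0014,0,0.0006],"dr":[0,0,0],"fingers":0.01},{"slide":[0,0,0],"dr":[0,0,0],"fingers":0.01}])

```text
time: 59.77
eef_pos: [0.5601, 0.218, 0.0632]
tool_rot: [1.865, 2.111, -0.37]
contact_force: [-5.7, 0.9, 6.1]
opening: 0.0148
grasp_force: 59.1
```

>>> apply_moves(deltas=[{"slide":[-0.0014,0,0.0006],"dr":[0,0,0],"fingers":0.01},{"slide":[0,0,0],"dr":[0,0,0],"fingers":0.01},{"slide":[0,0,0],"dr":[0,0,0],"fingers":0.01}])

```text
time: 60.02
eef_pos: [0.5603, 0.2166, 0.0633]
tool_rot: [1.865, 2.111, -0.37]
contact_force: [-4.0, 1.8, 6.4]
opening: 0.0149
grasp_force: 59.1
```

>>> apply_moves(deltas=[{"slide":[-0.0014,0,0.0006],"dr":[0,0,0],"fingers":0.01},{"slide":[0,0,0],"dr":[0,0,0],"fingers":0.01},{"slide":[0,0,0],"dr":[0,0,0],"fingers":0.01}])

```text
time: 60.27
eef_pos: [0.5604, 0.2162, 0.0632]
tool_rot: [1.866, 2.113, -0.368]
contact_force: [-6.4, 3.7, 7.0]
opening: 0.0148
grasp_force: 59.3
```

>>> apply_moves(deltas=[{"slide":[-0.0014,0,0.0006],"dr":[0,0,0],"fingers":0.01},{"slide":[0,0,0],"dr":[0,0,0],"fingers":0.01},{"slide":[0,0,0],"dr":[0,0,0],"fingers":0.01}])

```text
time: 60.52
eef_pos: [0.5604, 0.2162, 0.0632]
tool_rot: [1.867, 2.115, -0.365]
contact_force: [-8.0, 7.4, 8.3]
opening: 0.0153
grasp_force: 59.5
```

```bash
python3 -c "
from h import *
st(); o=observe(); print(((o['eef_pos']-DT)@RZ).round(4),(o['contact_force']@RZ).round(1))"
```

```text
t 60.52 pos [0.5604 0.2162 0.0632] deck [0.068  0.0718 0.0259] F deck [-4.6  8.4  9.8] rot err [ 0.502 -0.106  1.492] open 0.0153 grip 59
[0.059  0.0718 0.0426] [-7.   8.4  8.3]
```

>>> apply_moves(deltas=[{"slide":[0.0018,0,-0.0008],"dr":[0,0,0],"fingers":0.01},{"slide":[0,0,0],"dr":[0,0,0],"fingers":0.06},{"slide":[0,0,0],"dr":[0,0,0],"fingers":0.06},{"slide":[0,0,0],"dr":[0,0,0],"fingers":0.06},{"slide":[0,0,-0.01],"dr":[0,0,0],"fingers":0.06},{"slide":[0,0,-0.03],"dr":[0,0,0],"fingers":0.06},{"slide":[0,0,-0.035],"dr":[0,0,0],"fingers":0.06},{"slide":[0,0,-0.035],"dr":[0,0,0],"fingers":0.06}])

```text
time: 61.18
eef_pos: [0.5549, 0.2572, 0.1653]
tool_rot: [1.866, 2.11, -0.371]
contact_force: [0.0, -0.5, -0.3]
opening: 0.06
grasp_force: 0.0
```

>>> apply_moves(deltas=[{"slide":[0,0,-0.035],"dr":[0,0,0],"fingers":0.06},{"slide":[0,-0.04,0],"dr":[0,0,0],"fingers":0.06},{"slide":[0,-0.04,0],"dr":[0,0,0],"fingers":0.06},{"slide":[0,-0.04,0],"dr":[0,0,0],"fingers":0.06},{"slide":[0,-0.04,0],"dr":[0,0,0],"fingers":0.06},{"slide":[0,0,0],"dr":[0,0,0],"fingers":0.06},{"slide":[0,0,0],"dr":[0,0,0],"fingers":0.06},{"slide":[0,0,0],"dr":[0,0,0],"fingers":0.06}])

```text
time: 61.85
eef_pos: [0.3954, 0.2517, 0.1963]
tool_rot: [1.865, 2.11, -0.366]
contact_force: [-0.5, 0.2, -0.2]
opening: 0.0599
grasp_force: 0.0
```

Run:
```python
from h import *
st()
top=optics.camera("top"); s=optics.camera("side"); o=[]
for i,(x,y) in((top,(215,150)),(s,(290,115))): o.append(cv2.resize(i[y:y+90,x:x+80],None,fx=5,fy=5,interpolation=cv2.INTER_CUBIC))
cv2.imwrite("pics/end.png",np.hstack(o))
```

```text
t 61.85 pos [0.3954 0.2517 0.1963] deck [-0.0512  0.1279  0.1956] F deck [-0.5  0.2 -0.1] rot err [ 0.503 -0.112  1.492] open 0.0599 grip 0
```

View pics/end.png

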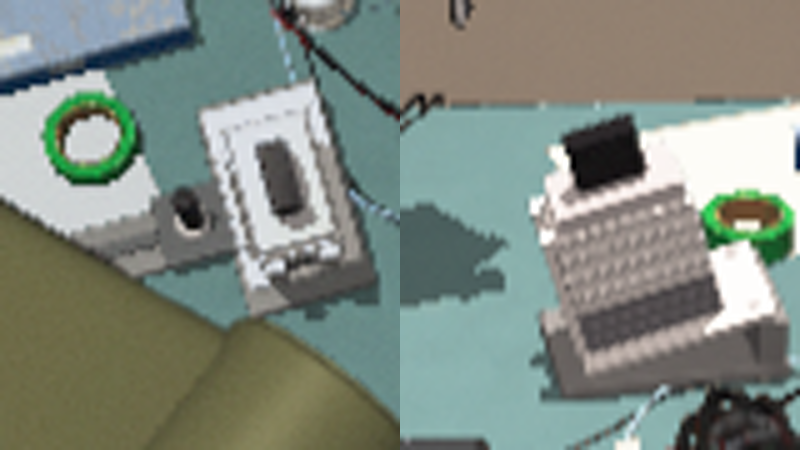

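The last picture shows the gate shut, with its post at top (188,210). The four boxes are squarely stacked against the posts, the weight lies lengthways on top with its grip up at side (605,150), and the arm is clear. I'm handing it in.

```bash
python3 -c "
from plant import robot
print(robot.job_done())"
```

```text
the job is handed in; nothing more can be done
None
```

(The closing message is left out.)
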